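# Stack the hub spacers on the spindle and bed them home

## Robot

A 6-joint arm with a two-finger parallel gripper is mounted at the origin on the work surface. World frame = base frame: x ahead of the robot, y to its left, z up, the work surface at z = 0. Lengths are in mm, angles in rad, forces in N, time in s.
With the tool pointing down it reaches from about 225 to 725 mm from the base axis. Payload 3.1 kg.
Tool frame: the origin (TCP) lies on the centre line of the jaws, within the pads' length; the fingertips stand manip.finger_overhang ahead of it and the grasp point (between the pads) is the TCP (manip.finger_overhang is the distance from the TCP to the fingertips, in mm); z points along the fingers, y is the line along which they close (so a half turn about z gives the same grasp; the last joint's range is limited). The gripper opens to 85 mm and grips with 20 to 120 N. Pads are 22 mm wide; open, the fingers measure 114 mm over their backs; the gripper's body (76 mm by 85 mm) begins 54 mm behind the grasp point. The pads swing forward as they close: fully open they stand 13 mm farther back than shut.
Start: joints at [-1.408, 0.048, 0.099, 1.622, 0, 1.443], TCP at [150.512, -502.955, 215.412] pointing down, gripper open.
Joint ranges: [-2.91, 2.91], [-0.99, 1.94], [-1.21, 1.42], [-2.12, 2.29], [-1.49, 1.47], [-3.14, 3.14]. Speed limits (rad/s): [2.79, 2.79, 3.14, 3.14, 3.14, 3.14].

## Interface

Orientations are given as a unit quaternion [w, x, y, z].
In Python, from plant import manip gives the robot as it stands.
- The arm moves only by the tool play_rows, never from a script. Its argument "moves" is a list of rows, each an object of numbers: "tx", "ty", "tz": the shift along the world's x, y, z in mm; "ax", "ay", "az": the turn, a rotation vector about the world's x, y, z in degrees. In form: [{"tx": .., "ty": .., "tz": .., "ax": .., "ay": .., "az": ..}, ...]. A call has 1 to 5 rows; each row shifts and turns the commanded pose from where the row before left it; what a row does not reach is not made up. A row lasts 1/10 s, in which the tool goes at most 50 mm and 8.59 degrees, less where a joint would pass 70% of its speed; a pose out of reach is approached as far as the arm can. A call with a gripper value outside its range is refused whole. "gripper" is the finger opening in mm, from 0 to 85.4, set as the call begins (left out, the last holds). The fingers move at their own pace and stop on an object; the grip force is fixed at half the most. Time passes only in rows, so rows that do not move let the fingers close. It gives the time, the measured TCP pose, the force, the opening and the grip force at its end, in the units of the state.
- manip.sense(): the state, without advancing time (a new reading comes with each control period).
- manip.grab_frame(name): name is "scene" or "side" or "wrist"; returns the picture (384x512x3 uint8, red, green, blue); there is no depth.
- manip.camera_model(name): a dict with "fx", "fy", "cx", "cy" (pixels), "xyz" and "rotation" of the camera in the world. Camera axes: x right, y down, z forward; pixel columns grow to the right and rows downward; lengths in mm; the calibration is good to about 2 mm. A picture is of the moment at which its call begins: read the wrist's pose just before it. camera_model takes no time and is no camera call; for the wrist camera it gives the pose at the moment of the call.
- manip.close_job(): hands the job in; it is judged then, once.
The state is a dict: "time_s": time; "joint_pos": joint angles; "joint_vel": joint speeds; "tau": joint torques, N m; "tool_pos": TCP position; "ee_rot": TCP orientation; "force": force on the tool from outside, world axes, zero at the start; "moment": the same for the moment, N m; "gripper_width": finger opening in mm; "grasp_force": force on a finger pad.
Only numpy, scipy, OpenCV 4.12 (cv2) and the standard library are available. Lean on these libraries where they do the work, as an engineer would, in place of code of your own. Each camera call takes 0.05 s, during which the arm holds its last target. There are 200 camera calls.

## Task

Thread the three steel spacers over the upright spindle one at a time, the widest first, the middle one next and the narrowest on top, without ramming them. Then push down on the narrowest until the stiff brass collar underneath has slid all the way down and the stack is bedded, holding it there for a moment with a firm push of about 20 N (the spindle and collar must never feel more than 40 N), and let go. Leave the spray can, grease tin and hammer where they are.

Things in the scene. Friction and masses are not known exactly. Their poses are not given: they have to be found in the camera images.
- spindle: fixed hub spindle: blue plate 110 x 110 x 14 mm (bolt heads to 19 mm), dark flange 52 mm across from 14 to 22 mm height, upright bright steel spindle 20 mm thick up to 80 mm, then a cone to 9 mm at its top at 88 mm. Heights count from the origin: on the axis, at the underside of the blue plate, which lies 0 to 6 mm above the bench on a packing board that differs each time; z up the spindle
- spindle_tip (a point): top of the spindle's cone, on its axis, 88 mm above the underside of the blue plate
- collar (a joint): brass collar on the spindle, 36 mm across, 6 mm thick; the spacers rest on it. Value: its height in m above home; starts at 0.008 to 0.013, 0 = fully down on a hard stop (its top is then 28 mm above the underside of the blue plate). Stiff: moves only under about 11 N downward (the weight of the three spacers is about 5.5 N of this), stays where it is left, does not spring back
- wide_mid (a point): centre (half-way up) of the widest spacer, a plain steel ring: outside diameter 60 mm, bore 22 mm, 16 mm tall, both faces alike; starts lying flat, its own body spacer_wide. z axis = ring axis, up, about 0.30 kg
- middle_mid (a point): centre (half-way up) of the middle spacer, a plain steel ring: outside diameter 48 mm, bore 22 mm, 16 mm tall, both faces alike; starts lying flat, its own body spacer_middle. z axis = ring axis, up, about 0.18 kg
- narrow_mid (a point): centre (half-way up) of the narrowest spacer, a plain steel ring: outside diameter 36 mm, bore 22 mm, 16 mm tall, both faces alike; starts lying flat, its own body spacer_narrow. z axis = ring axis, up, about 0.08 kg
- spacer_wide: the widest spacer; origin at the centre of its underside
- spacer_middle: the middle spacer; origin at the centre of its underside
- spacer_narrow: the narrowest spacer; origin at the centre of its underside
- spray: bystander: upright spray can, all white, 64 mm across, 190 mm tall; origin under its centre
- grease: bystander: green grease tin with yellow lid, 76 mm across, 75 mm tall; origin under its centre
- hammer: bystander: hammer lying on the bench beyond the spindle; origin under its middle
Things that resemble listed ones, but are neither listed nor needed, are in the scene too. Leave any red look-alike of the spacer_narrow alone. Leave any red look-alike of the spindle alone.

How it is judged:
By the outcome, as a careful person would: the job done as asked, in the order asked, and still so for the second after the job is handed in, with the robot touching nothing.
It also fails if it takes over 72 s, if anything falls off the work surface, if the arm or the gripper's body presses on something with over 40 N, if the wrist force passes 120 N, or if a joint passes its speed limit or range.

## Working session

There is one attempt and no reset: what is moved stays moved. The work goes in short steps, Python scripts to look and compute and a tool call to move; the robot and the scene stay as the last step left them, time stands still between calls to the robot, and variables do not carry over. Pictures are saved under pics/ and viewed, at most 10 in all, crops included, and the job is handed in when it is done.

Besides the shell and the picture viewer there is one more tool, called after "Call:" as name(argument=value, ...) on one line, values as JSON. play_rows: Moves the arm, as the interface text tells. Its arguments: {"type":"object","properties":{"moves":{"type":"array"},"gripper":{"type":"number"}},"required":["moves"]}

```bash
mkdir -p pics; ls
python3 - <<'E'
from plant import manip
import cv2,numpy as np
print(manip.sense(), manip.finger_overhang)
a=[]
for n in("scene","side"):
    im=manip.grab_frame(n); cv2.imwrite(f"pics/{n}0.png",im[:,:,::-1]); a.append(im)
    print(n,manip.camera_model(n))
cv2.imwrite("pics/w0.png",manip.grab_frame("wrist")[:,:,::-1])
print(manip.camera_model("wrist"))
E
```

```text
pics
{'time_s': 0.0, 'joint_pos': array([-1.40782483e+00,  4.87618263e-02,  9.75941806e-02,  1.62200847e+00,
       -5.14484770e-05,  1.44298461e+00]), 'joint_vel': array([ 1.52362872e-03, -1.58154874e-03,  2.62060726e-05, -6.91422004e-05,
        4.90184652e-04, -2.16935286e-03]), 'tau': array([-8.23584469e-04, -3.38781130e+01,  3.20015502e+01,  2.02317053e-02,
       -3.50507698e-06, -3.42145427e-06]), 'tool_pos': array([ 150.37743801, -502.31975315,  214.20962434]), 'ee_rot': array([-1.18925752e-03,  9.89448540e-01,  1.44879845e-01, -4.66373644e-05]), 'force': array([0.45835753, 0.40743128, 0.31141493]), 'moment': array([0.03566577, 0.02503662, 0.03390561]), 'grasp_force': 0.0, 'gripper_width': 85.47691077111978} 19.0
scene {'fx': 387.96548041838435, 'fy': 387.96548041838435, 'cx': 249.75244723074027, 'cy': 188.92126921881314, 'xyz': array([1066.39334199,  653.11296392,  734.97197378]), 'rotation': array([-0.13588849,  0.27153331,  0.85741239, -0.41550929])}
side {'fx': 403.0373881870772, 'fy': 403.0373881870772, 'cx': 245.9209560112715, 'cy': 190.86350591853312, 'xyz': array([404.94554144, 788.46205556, 983.23600433]), 'rotation': array([ 0.03996796, -0.10466446,  0.92712305, -0.35761817])}
{'fx': 290.4981932503462, 'fy': 290.4981932503462, 'cx': 258.8996537509694, 'cy': 191.74842460275852, 'xyz': array([ 230.91958224, -479.04361363,  372.3478023 ]), 'rotation': array([ 0.13190241,  0.79091639, -0.58916565, -0.09968377])}
```

View pics/scene0.png

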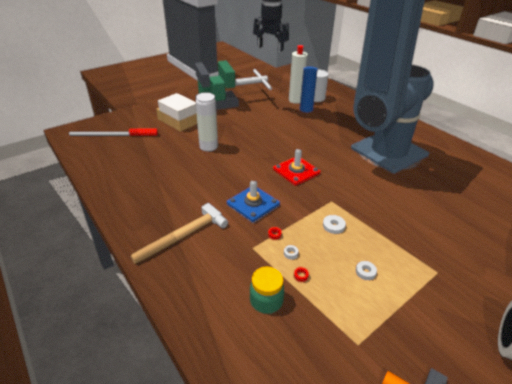

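View pics/side0.png

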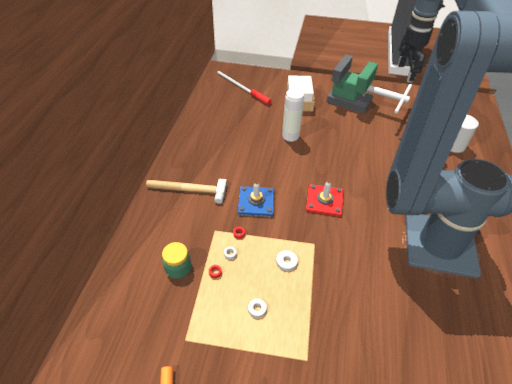

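Scene: the blue spindle is at (253,203) and the red look-alike at (297,168). The steel rings are at (334,224), which looks widest, (367,270) in the middle and (291,252), the narrowest. Red look-alike rings are at (275,233) and (302,274). Side view: blue spindle (256,197), rings (287,260), (257,308), (230,253).

```bash
cat > h.py <<'E'
from plant import manip
import cv2,numpy as np
from scipy.spatial.transform import Rotation as R
def rot(c): q=np.array(c["rotation"]); return R.from_quat(q[[1,2,3,0]]).as_matrix()
def ray(c,u,v):
    return rot(c)@np.array([(u-c["cx"])/c["fx"],(v-c["cy"])/c["fy"],1.])
def onz(c,u,v,z):
    d=ray(c,u,v); return c["xyz"]+d*(z-c["xyz"][2])/d[2]
def proj(c,p):
    q=rot(c).T@(np.asarray(p,float)-c["xyz"]); return q[0]/q[2]*c["fx"]+c["cx"],q[1]/q[2]*c["fy"]+c["cy"]
E
python3 - <<'E'
from h import *
P={"scene":[(334,224),(367,270),(291,252)],"side":[(287,260),(257,308),(230,253)]}
for n in P:
    c=manip.camera_model(n); im=cv2.imread(f"pics/{n}0.png")
    hsv=cv2.cvtColor(im,cv2.COLOR_BGR2HSV)
    for u,v in P[n]:
        m=((hsv[...,1]<60)&(hsv[...,2]>90)).astype(np.uint8)
        w=np.zeros_like(m); w[v-18:v+18,u-18:u+18]=1
        ys,xs=np.nonzero(m*w); 
        g=np.array([onz(c,a,b,16)[:2] for a,b in zip(xs,ys)])
        print(n,(u,v),len(xs),onz(c,u,v,16)[:2].round(1),((g.max(0)+g.min(0))/2).round(1),np.ptp(g,axis=0).round(1))
    for nm,(u,v) in {"scene":[("tip",(253,183)),("redtip",(297,151))],"side":[("tip",(257,185)),("redtip",(327,184))]}[n]: print(n,nm,onz(c,u,v,91)[:2].round(1))
s=cv2.imread("pics/scene0.png")[175:300,220:390]; d=cv2.imread("pics/side0.png")[170:335,190:350]
cv2.imwrite("pics/c1.png",np.hstack([cv2.resize(s,(400,294)),cv2.resize(d,(400,294*1))]))
E
```

```text
scene (334, 224) 335 [434.6 164.3] [434.  162.2] [69.3 67.1]
scene (367, 270) 301 [484.3 323.2] [485.8 321.3] [55.5 52.2]
scene (291, 252) 153 [595.3 175.5] [595.  174.1] [42.  42.3]
scene tip [565.8 -29. ]
scene redtip [359.9 -83.7]
side (287, 260) 351 [428.9 163.1] [430.5 162.4] [60.5 68.6]
side (257, 308) 271 [481.5 322.6] [482.2 321. ] [48.4 53.9]
side (230, 253) 126 [590.4 176.2] [592.2 174. ] [36.7 44.4]
side tip [557.  -30.7]
side redtip [350.7 -82.2]
```

View pics/c1.png

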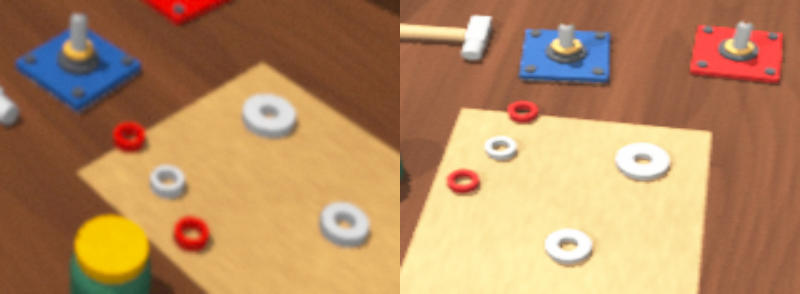

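Run:
```python
from h import *
for n,L in {"scene":[("spraybase",208,146,0),("spraytop",205,98,190),("red1",275,233,16),("red2",302,274,16),("greaseTop",268,278,75),("hammerhead",212,214,15)],"side":[("spraybase",291,137,0),("spraytop",294,93,190),("red1",239,232,16),("red2",215,271,16),("greaseTop",176,253,75),("hammerhead",221,191,15)]}.items():
    c=manip.camera_model(n)
    for l,u,v,z in L: print(n,l,onz(c,u,v,z)[:2].round())
c=manip.camera_model("wrist"); s=manip.sense()
q=s["ee_rot"]; T=R.from_quat(q[[1,2,3,0]]).as_matrix()
print("cam in tool",(T.T@(c["xyz"]-s["tool_pos"])).round(1),"\n",(T.T@rot(c)).round(3), "TCP px",proj(c,s["tool_pos"]),"tip px",proj(c,s["tool_pos"]+T@[0,0,19]), proj(c,s["tool_pos"]+T@[0,0,60]))
```

```text
scene spraybase [ 500. -394.]
scene spraytop [ 505. -381.]
scene red1 [586. 100.]
scene red2 [619. 244.]
scene greaseTop [722. 244.]
scene hammerhead [683. -59.]
side spraybase [ 499. -383.]
side spraytop [ 505. -387.]
side red1 [583.  99.]
side red2 [616. 242.]
side greaseTop [720. 246.]
side hammerhead [678. -48.]
cam in tool [  83.8    0.4 -157.9] 
 [[-0.001 -0.945 -0.326]
 [ 1.    -0.001 -0.001]
 [ 0.    -0.326  0.945]] TCP px (np.float64(258.5070440623365), np.float64(237.36166229188876)) tip px (np.float64(258.5535443957848), np.float64(223.89296870003707)) (np.float64(258.6294956770438), np.float64(201.89388913808662))
```

Call:
play_rows(moves=[{"tx":18,"ty":42,"tz":0,"az":5},{"tx":18,"ty":42,"tz":0,"az":5},{"tx":18,"ty":42,"tz":0,"az":5},{"tx":18,"ty":42,"tz":0,"az":5},{"tx":18,"ty":42,"tz":0,"az":5}])

```text
invalid input at $.moves[0]: expected keys tx, ty, tz, ax, ay, az
```

Call:
play_rows(moves=[{"tx":18,"ty":42,"tz":0,"az":5},{"tx":18,"ty":42,"tz":0,"az":5},{"tx":18,"ty":42,"tz":0,"az":5},{"tx":18,"ty":42,"tz":0,"az":5},{"tx":18,"ty":42,"tz":0,"az":5}])

```text
invalid input at $.moves[0]: expected keys tx, ty, tz, ax, ay, az
```

Call:
play_rows(moves=[{"tx":20,"ty":45,"tz":-10,"az":5},{"tx":20,"ty":45,"tz":-10,"az":5},{"tx":20,"ty":45,"tz":-10,"az":5},{"tx":20,"ty":45,"tz":-10,"az":5},{"tx":20,"ty":45,"tz":-10,"az":3.3}])

```text
invalid input at $.moves[0]: expected keys tx, ty, tz, ax, ay, az
```

Call:
play_rows(moves=[{"tx":2,"ty":20,"tz":-25},{"tz":-20},{},{},{}])

```text
invalid input at $.moves[0]: expected keys tx, ty, tz, ax, ay, az
```

```bash
cat >> h.py <<'E'
def state():
    s=manip.sense(); q=s["ee_rot"]; T=R.from_quat(q[[1,2,3,0]]).as_matrix()
    print("t",round(s["time_s"],2),"tcp",s["tool_pos"].round(1),"F",s["force"].round(1),"w",round(s["gripper_width"],1),"gf",round(s["grasp_force"],1),"yaw",np.degrees(np.arctan2(T[1,0],T[0,0])).round(2),"tilt",T[:2,2].round(4))
    return s,T
def wrist(name):
    c=manip.camera_model("wrist"); im=manip.grab_frame("wrist")
    cv2.imwrite(f"pics/{name}.png",im[:,:,::-1]); return c,im[:,:,::-1].copy()
def ring(c,im,guess,z,ro,pr=True):
    "fit ring centre at plane z: top-down rectified patch (0.5 mm/px), Hough for outer circle"
    S=0.5; n=241; o=(np.arange(n)-n//2)*S
    X,Y=np.meshgrid(guess[0]+o,guess[1]+o)
    P=np.stack([X,Y,np.full_like(X,z)],-1)-c["xyz"]; Q=P@rot(c)
    m=[(Q[...,0]/Q[...,2]*c["fx"]+c["cx"]).astype(np.float32),(Q[...,1]/Q[...,2]*c["fy"]+c["cy"]).astype(np.float32)]
    g=cv2.remap(im,m[0],m[1],cv2.INTER_LINEAR)
    return g,lambda px:(guess[0]+(px[0]-n//2)*S,guess[1]+(px[1]-n//2)*S)
E
python3 - <<'E'
from h import *
state(); c,im=wrist("w1"); g,f=ring(c,im,(432,163),16,30)
for u,v in [(432,163)]: print(proj(c,(432,163,16)))
cv2.imwrite("pics/w1v.png",np.hstack([im,cv2.resize(g,(288,384))]))
E
```

```text
t 0.15 tcp [ 150.4 -502.4  214.4] F [-0.6 -0.9 -0.1] w 85.8 gf 0.0 yaw 16.66 tilt [-0.0003  0.0019]
(np.float64(-492.3687281237484), np.float64(-445.32693256591244))
```

View pics/w1v.png

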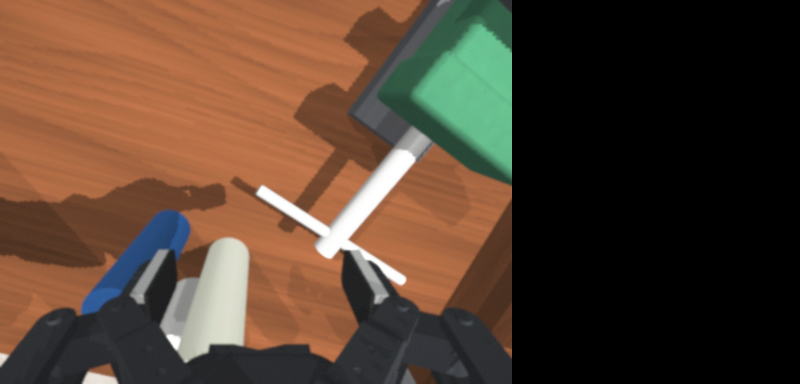

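The wrist view shows bottles and vise handles close under the start pose, so I lift first. Every row needs all six keys.

Call:
play_rows(moves=[{"tx":0,"ty":0,"tz":40,"ax":0,"ay":0,"az":5},{"tx":0,"ty":0,"tz":40,"ax":0,"ay":0,"az":5},{"tx":18,"ty":42,"tz":0,"ax":0,"ay":0,"az":5},{"tx":18,"ty":42,"tz":0,"ax":0,"ay":0,"az":5},{"tx":18,"ty":42,"tz":0,"ax":0,"ay":0,"az":5}])

```text
time_s: 0.7
tool_pos: [204.9, -376.1, 295.5]
ee_rot: [0.0, 0.934, 0.357, 0.0]
force: [1.3, -0.3, 0.5]
gripper_width: 85.8
grasp_force: 0.0
```

Call:
play_rows(moves=[{"tx":18,"ty":42,"tz":0,"ax":0,"ay":0,"az":5},{"tx":18,"ty":42,"tz":0,"ax":0,"ay":0,"az":5},{"tx":18,"ty":42,"tz":0,"ax":0,"ay":0,"az":5},{"tx":18,"ty":42,"tz":0,"ax":0,"ay":0,"az":5},{"tx":18,"ty":42,"tz":0,"ax":0,"ay":0,"az":5}])

```text
time_s: 1.2
tool_pos: [294.8, -165.3, 295.4]
ee_rot: [0.0, 0.835, 0.551, 0.0]
force: [0.6, -0.7, 0.8]
gripper_width: 85.4
grasp_force: 0.0
```

Call:
play_rows(moves=[{"tx":18,"ty":42,"tz":0,"ax":0,"ay":0,"az":5},{"tx":18,"ty":42,"tz":0,"ax":0,"ay":0,"az":5},{"tx":18,"ty":42,"tz":-15,"ax":0,"ay":0,"az":5},{"tx":18,"ty":42,"tz":-20,"ax":0,"ay":0,"az":5},{"tx":18,"ty":42,"tz":-20,"ax":0,"ay":0,"az":3.3}])

```text
time_s: 1.7
tool_pos: [385.1, 45.0, 240.1]
ee_rot: [0.001, 0.706, 0.708, 0.001]
force: [1.8, -0.8, 0.6]
gripper_width: 85.3
grasp_force: 0.0
```

Call:
play_rows(moves=[{"tx":18,"ty":42,"tz":-20,"ax":0,"ay":0,"az":0},{"tx":18,"ty":42,"tz":-20,"ax":0,"ay":0,"az":0},{"tx":12,"ty":35,"tz":-30,"ax":0,"ay":0,"az":0},{"tx":0,"ty":0,"tz":-40,"ax":0,"ay":0,"az":0},{"tx":0,"ty":0,"tz":0,"ax":0,"ay":0,"az":0}])

```text
time_s: 2.2
tool_pos: [425.4, 161.6, 121.8]
ee_rot: [-0.005, 0.706, 0.708, -0.008]
force: [-0.0, -0.4, -0.9]
gripper_width: 85.1
grasp_force: 0.0
```

Run:
```python
from h import *
state(); c,im=wrist("w2"); g,f=ring(c,im,(432,163),16,30)
print(proj(c,(432,163,16)))
cv2.imwrite("pics/w2v.png",np.hstack([im,cv2.resize(g,(288,288),interpolation=0)[:384] if 0 else cv2.copyMakeBorder(cv2.resize(g,(288,288)),0,96,0,0,0)]))
```

```text
t 2.2 tcp [425.4 161.6 121.8] F [-0.  -0.4 -0.9] w 85.1 gf 0.0 yaw 90.11 tilt [-0.0175 -0.004 ]
(np.float64(268.0901993085536), np.float64(182.84887585990032))
```

View pics/w2v.png

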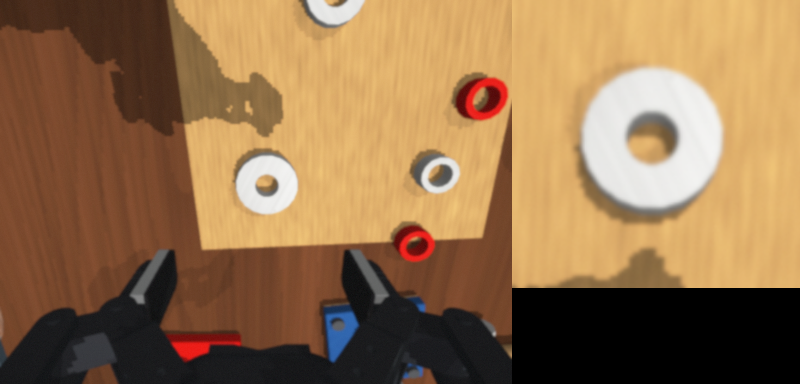

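The wrist view shows the wide ring at (267,184), the narrow at (437,174), the middle at the top edge (335,5), the red rings at (415,243) and (484,98), and the blue plate at the bottom (370,335). Next I measure the wide ring now that the arm has settled.

```bash
cat >> h.py <<'E'
def fit(c,im,guess,z,ro,win=None):
    g,f=ring(c,im,guess,z,ro); h=cv2.cvtColor(g,cv2.COLOR_BGR2HSV)
    m=((h[...,1]<40)&(h[...,2]>170)).astype(np.uint8)
    Y,X=np.mgrid[:241,:241]; m[np.hypot(X-120,Y-120)>(ro+12)*2]=0
    k,l,st,_=cv2.connectedComponentsWithStats(m); i=1+np.argmax(st[1:,4]); m=(l==i).astype(np.uint8)
    cs=max(cv2.findContours(m,cv2.RETR_EXTERNAL,cv2.CHAIN_APPROX_NONE)[0],key=cv2.contourArea)
    (e,(a,b),_)=cv2.fitEllipse(cs); p=f(e)
    # bore: hole contour
    print("ring centre",np.round(p,1),"diam",round(a/2,1),round(b/2,1)); return np.array(p),m
E
python3 - <<'E'
from h import *
s,T=state(); c,im=wrist("w3"); p,m=fit(c,im,(428,163),16,30); print("tcp->ring",(p-s["tool_pos"][:2]).round(1))
try: fit(c,im,(592,174),16,18)
except Exception as e: print(e)
E
```

```text
t 2.25 tcp [428.3 161.5 126.2] F [ 0.1 -0.2 -0.4] w 85.5 gf 0.0 yaw 90.02 tilt [-0.0104 -0.0025]
ring centre [430.4 160.8] diam 57.9 58.1
tcp->ring [ 2.1 -0.7]
ring centre [591.6 171.6] diam 33.6 33.9
```

Run:
```python
from h import *
s,T=state(); c=manip.camera_model("wrist"); im=cv2.imread("pics/w3.png")
S=4; big=cv2.resize(im[200:330,110:310],None,fx=S,fy=S,interpolation=cv2.INTER_CUBIC)
for d,col in ((19,(0,0,255)),(6,(0,255,0)),(-10,(255,0,0)),(-28,(255,0,255))):
    for x in(-11,11):
        for y in (-42.5,42.5):
            u,v=proj(c,s["tool_pos"]+T@[x,y,d]); cv2.circle(big,(int((u-110)*S),int((v-200)*S)),4,col,-1)
cv2.imwrite("pics/z.png",big)
```

```text
t 2.3 tcp [431.2 161.6 129.7] F [-0.3  0.1  0.4] w 85.5 gf 0.0 yaw 89.96 tilt [-0.0031 -0.0009]
```

View pics/z.png

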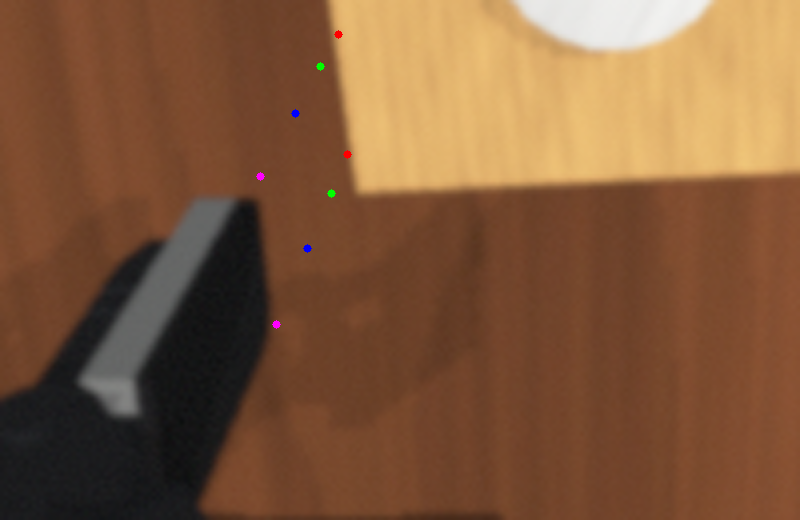

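Markers for a tip at the TCP and 6 to 19 mm ahead don't match the finger in the wrist picture. The open fingertip sits around 30 mm behind the marked TCP, so I cross-check with the fixed cameras.

Run:
```python
from h import *
s,T=state(); out=[]
for n in("scene","side"):
    c=manip.camera_model(n); im=manip.grab_frame(n)[:,:,::-1].copy(); cv2.imwrite(f"pics/{n}1.png",im)
    u0,v0=map(int,proj(c,s["tool_pos"])); S=5; a,b=u0-40,v0-45
    big=cv2.resize(im[b:b+80,a:a+80],None,fx=S,fy=S,interpolation=cv2.INTER_CUBIC)
    for d,col in ((19,(0,0,255)),(6,(0,255,0)),(-30,(255,0,255))):
        for y in (-42.5,42.5):
            u,v=proj(c,s["tool_pos"]+T@[0,y,d]); cv2.circle(big,(int((u-a)*S),int((v-b)*S)),3,col,-1)
    out.append(big)
cv2.imwrite("pics/z2.png",np.hstack(out))
```

```text
t 2.3 tcp [431.2 161.6 129.7] F [-0.3  0.1  0.4] w 85.5 gf 0.0 yaw 89.96 tilt [-0.0031 -0.0009]
```

View pics/z2.png

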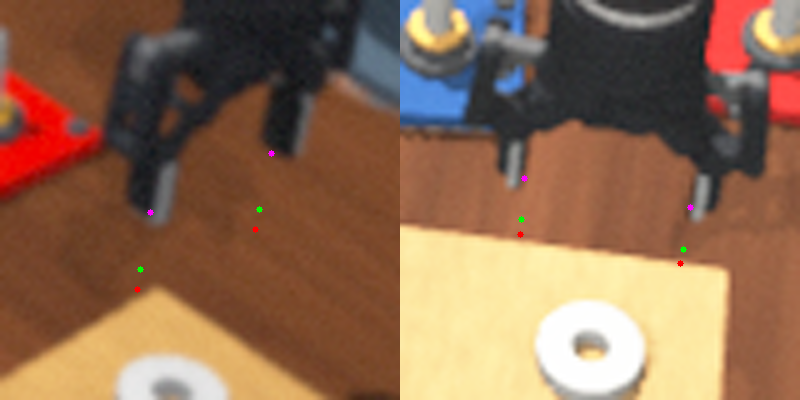

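Both fixed views confirm it: the tips sit about 27 to 30 mm behind the reported TCP when open. I'll descend with that in mind and calibrate by gentle bench contact, watching the force.

Call:
play_rows(moves=[{"tx":-2,"ty":-1,"tz":-45,"ax":0,"ay":0,"az":0},{"tx":0,"ty":0,"tz":-45,"ax":0,"ay":0,"az":0},{"tx":0,"ty":0,"tz":-30,"ax":0,"ay":0,"az":0},{"tx":0,"ty":0,"tz":-18,"ax":0,"ay":0,"az":0},{"tx":0,"ty":0,"tz":0,"ax":0,"ay":0,"az":0}])

```text
time_s: 2.9
tool_pos: [430.9, 160.3, -7.3]
ee_rot: [-0.0, 0.708, 0.706, -0.0]
force: [-0.4, -0.3, 0.2]
gripper_width: 85.6
grasp_force: 0.0
```

Call:
play_rows(moves=[{"tx":0,"ty":0,"tz":0,"ax":0,"ay":0,"az":0},{"tx":0,"ty":0,"tz":0,"ax":0,"ay":0,"az":0}])

```text
time_s: 3.1
tool_pos: [433.7, 161.4, -4.3]
ee_rot: [0.002, 0.708, 0.707, 0.003]
force: [-0.0, 0.2, -0.0]
gripper_width: 85.1
grasp_force: 0.0
```

Run:
```python
from h import *
s,T=state(); c,im=wrist("w4"); p,m=fit(c,im,(430.4,160.8),16,30)
S=2; out=[cv2.resize(im[150:384,110:410],(400,312))]
for n in("side",):
    c=manip.camera_model(n); im=manip.grab_frame(n)[:,:,::-1].copy()
    u0,v0=map(int,proj(c,(430,161,20))); 
    out.append(cv2.resize(im[v0-31:v0+31,u0-40:u0+40],(400,312),interpolation=cv2.INTER_CUBIC))
cv2.imwrite("pics/z3.png",np.hstack(out))
```

```text
t 3.1 tcp [433.7 161.4  -4.3] F [-0.   0.2 -0. ] w 85.1 gf 0.0 yaw 89.92 tilt [0.006  0.0013]
ring centre [430.3 153.6] diam 39.8 58.4
```

View pics/z3.png

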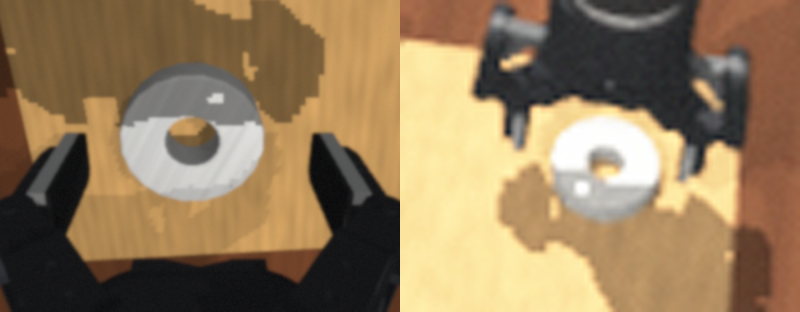

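Wrist crop: the ring sits centred between the pads (ring 192, pads 87 and 312), with the tips still above it. I lower a bit and close.

Call:
play_rows(moves=[{"tx":0,"ty":0,"tz":-6,"ax":0,"ay":0,"az":0},{"tx":0,"ty":0,"tz":-5,"ax":0,"ay":0,"az":0},{"tx":0,"ty":0,"tz":0,"ax":0,"ay":0,"az":0},{"tx":0,"ty":0,"tz":0,"ax":0,"ay":0,"az":0}])

```text
time_s: 3.6
tool_pos: [429.9, 161.0, -19.1]
ee_rot: [-0.0, 0.707, 0.707, -0.001]
force: [-0.6, -0.7, -0.1]
gripper_width: 85.9
grasp_force: 0.0
```

Call:
play_rows(moves=[{"tx":0,"ty":0,"tz":0,"ax":0,"ay":0,"az":0},{"tx":0,"ty":0,"tz":0,"ax":0,"ay":0,"az":0},{"tx":0,"ty":0,"tz":0,"ax":0,"ay":0,"az":0},{"tx":0,"ty":0,"tz":0,"ax":0,"ay":0,"az":0},{"tx":0,"ty":0,"tz":0,"ax":0,"ay":0,"az":0}], gripper=50)

```text
time_s: 4.1
tool_pos: [431.2, 161.2, -17.7]
ee_rot: [0.0, 0.707, 0.707, 0.001]
force: [-1.7, -0.6, 5.4]
gripper_width: 57.5
grasp_force: 64.7
```

Call:
play_rows(moves=[{"tx":0,"ty":0,"tz":0,"ax":0,"ay":0,"az":0},{"tx":0,"ty":0,"tz":0,"ax":0,"ay":0,"az":0},{"tx":0,"ty":0,"tz":0,"ax":0,"ay":0,"az":0}])

```text
time_s: 4.4
tool_pos: [431.2, 161.2, -17.7]
ee_rot: [0.0, 0.707, 0.707, 0.001]
force: [-1.0, -0.9, 6.0]
gripper_width: 57.7
grasp_force: 64.7
```

Gripped at about 58 mm; the slight upward force means the tips just touch the bench. I lift and go to a spot where the wrist camera stands straight above the spindle.

Call:
play_rows(moves=[{"tx":0,"ty":0,"tz":5,"ax":0,"ay":0,"az":0},{"tx":0,"ty":0,"tz":20,"ax":0,"ay":0,"az":0},{"tx":0,"ty":0,"tz":35,"ax":0,"ay":0,"az":0},{"tx":0,"ty":0,"tz":40,"ax":0,"ay":0,"az":0},{"tx":0,"ty":0,"tz":30,"ax":0,"ay":0,"az":0}])

```text
time_s: 4.9
tool_pos: [430.0, 161.0, 112.4]
ee_rot: [-0.0, 0.707, 0.707, -0.0]
force: [0.8, 0.6, -3.1]
gripper_width: 57.6
grasp_force: 65.3
```

Call:
play_rows(moves=[{"tx":13,"ty":-25,"tz":0,"ax":0,"ay":0,"az":0},{"tx":18,"ty":-40,"tz":0,"ax":0,"ay":0,"az":0},{"tx":18,"ty":-40,"tz":0,"ax":0,"ay":0,"az":0},{"tx":18,"ty":-40,"tz":0,"ax":0,"ay":0,"az":0},{"tx":18,"ty":-40,"tz":0,"ax":0,"ay":0,"az":0}])

```text
time_s: 5.4
tool_pos: [514.8, -25.3, 109.9]
ee_rot: [-0.001, 0.707, 0.707, -0.001]
force: [1.0, 0.6, -2.5]
gripper_width: 57.6
grasp_force: 65.2
```

Call:
play_rows(moves=[{"tx":18,"ty":-40,"tz":0,"ax":0,"ay":0,"az":0},{"tx":18,"ty":-30,"tz":0,"ax":0,"ay":0,"az":0},{"tx":8,"ty":-20,"tz":0,"ax":0,"ay":0,"az":0},{"tx":0,"ty":0,"tz":0,"ax":0,"ay":0,"az":0},{"tx":0,"ty":0,"tz":0,"ax":0,"ay":0,"az":0}])

```text
time_s: 5.9
tool_pos: [558.3, -113.8, 109.7]
ee_rot: [-0.002, 0.708, 0.706, -0.001]
force: [0.1, -0.1, -3.4]
gripper_width: 57.3
grasp_force: 65.3
```

Call:
play_rows(moves=[{"tx":0,"ty":0,"tz":0,"ax":0,"ay":0,"az":0},{"tx":0,"ty":0,"tz":0,"ax":0,"ay":0,"az":0},{"tx":0,"ty":0,"tz":0,"ax":0,"ay":0,"az":0}])

```text
time_s: 6.2
tool_pos: [559.2, -113.0, 111.4]
ee_rot: [-0.0, 0.707, 0.707, -0.0]
force: [0.2, 0.3, -3.8]
gripper_width: 57.4
grasp_force: 65.3
```

Run:
```python
from h import *
s,T=state(); c,im=wrist("w5")
sp=c["xyz"][:2]; print("cam",c["xyz"].round(1))
g1,f1=ring(c,im,(sp[0],sp[1]),85,30); g2,f2=ring(c,im,s["tool_pos"][:2],s["tool_pos"][2]+34,30)
cv2.imwrite("pics/z4.png",np.hstack([cv2.resize(im,None,fx=.7,fy=.7)[:268],cv2.resize(g1,(220,268)),cv2.resize(g2,(220,268))])[:,:798])
np.savez("w5.npz",im=im)
```

```text
t 6.2 tcp [ 559.2 -113.   111.4] F [ 0.2  0.3 -3.8] w 57.4 gf 65.3 yaw 90.04 tilt [-0.0002  0.0002]
cam [559.1 -29.3 269.3]
```

View pics/z4.png

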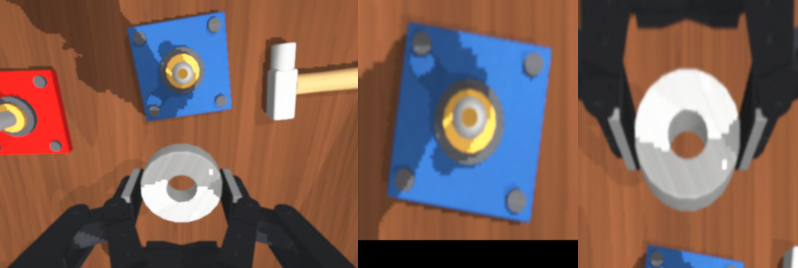

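The last view shows the wide ring gripped square at about (259,265) full-scale, the blue spindle with its brass collar at (260,100), and the red spindle off to the left. Now I fit circles of known radius to both.

```bash
cat >> h.py <<'E'
from scipy.optimize import minimize
from scipy.ndimage import map_coordinates
def circ(c,im,guess,z,radii,span=6,half=None):
    "centre (x,y) at plane z maximising radial gradient on circles of given radii"
    g,f=ring(c,im,guess,z,0); G=cv2.GaussianBlur(g,(0,0),1.2).astype(float)
    th=np.linspace(0,2*np.pi,180,endpoint=False)
    if half is not None: th=th[(np.sin(th)*half[1]+np.cos(th)*half[0])>-0.2]
    def cost(p):
        t=0
        for r in radii:
            v=[np.stack([map_coordinates(G[...,k],[120+2*(p[1]+(r+d)*np.sin(th)),120+2*(p[0]+(r+d)*np.cos(th))],order=1) for k in range(3)]) for d in(-1,1)]
            t+=np.minimum(np.abs(v[1]-v[0]).sum(0),150).mean()
        return -t
    b=min(((cost((a,e)),a,e) for a in np.arange(-span,span+.1,1) for e in np.arange(-span,span+.1,1)))
    r=minimize(cost,b[1:],method="Nelder-Mead"); return np.array(guess[:2])+r.x,-r.fun
E
cat > m.py <<'E'
from h import *
import sys
def spind(c,im,gs,h=3):
    for nm,z,r in (("cone80",80+h,[10]),("top88",88+h,[4.5]),("collar",39+h,[18]),("flange",22+h,[26])):
        p,q=circ(c,im,gs,z,r if isinstance(r,list) else [r]); print(nm,p.round(2),round(q))
E
python3 - <<'E'
from m import *
im=np.load("w5.npz")["im"]; s,T=state(); c=manip.camera_model("wrist")
spind(c,im,(562,-30))
for dz in (30,34,38):
    for R_ in ([30],[11],[30,11]):
        p,q=circ(c,im,s["tool_pos"][:2],s["tool_pos"][2]+dz,R_); print("ring",dz,R_,p.round(2),round(q), "rel tcp",(p-s["tool_pos"][:2]).round(2))
E
```

```text
t 6.25 tcp [ 559.4 -113.1  111.5] F [ 0.2 -0.6 -2.6] w 57.7 gf 65.3 yaw 90.03 tilt [0.0001 0.    ]
cone80 [560.14 -36.79] 119
top88 [560.49 -36.74] 128
collar [560.38 -36.32] 145
flange [559.91 -36.72] 75
ring 30 [30] [ 559.31 -115.6 ] 140 rel tcp [-0.05 -2.48]
ring 30 [11] [ 559.36 -115.37] 150 rel tcp [-0.   -2.25]
ring 30 [30, 11] [ 559.31 -115.6 ] 290 rel tcp [-0.05 -2.48]
ring 34 [30] [ 559.03 -113.67] 140 rel tcp [-0.33 -0.56]
ring 34 [11] [ 559.36 -113.12] 150 rel tcp [0. 0.]
ring 34 [30, 11] [ 559.09 -113.62] 289 rel tcp [-0.27 -0.51]
ring 38 [30] [ 558.87 -107.49] 113 rel tcp [-0.49  5.63]
ring 38 [11] [ 559.36 -110.12] 150 rel tcp [0. 3.]
ring 38 [30, 11] [ 559.11 -109.75] 245 rel tcp [-0.25  3.36]
```

Call:
play_rows(moves=[{"tx":0,"ty":15,"tz":0,"ax":0,"ay":0,"az":0},{"tx":1,"ty":30,"tz":0,"ax":0,"ay":0,"az":0},{"tx":0,"ty":22,"tz":0,"ax":0,"ay":0,"az":0},{"tx":0,"ty":10,"tz":-10,"ax":0,"ay":0,"az":0},{"tx":0,"ty":0,"tz":-15,"ax":0,"ay":0,"az":0}])

```text
time_s: 6.75
tool_pos: [561.4, -35.3, 86.9]
ee_rot: [0.001, 0.706, 0.708, 0.001]
force: [0.1, -0.4, -2.7]
gripper_width: 57.6
grasp_force: 65.3
```

Call:
play_rows(moves=[{"tx":0,"ty":0,"tz":-5,"ax":0,"ay":0,"az":0},{"tx":0,"ty":0,"tz":0,"ax":0,"ay":0,"az":0},{"tx":0,"ty":0,"tz":0,"ax":0,"ay":0,"az":0},{"tx":0,"ty":0,"tz":0,"ax":0,"ay":0,"az":0}])

```text
time_s: 7.15
tool_pos: [560.9, -37.8, 81.8]
ee_rot: [0.0, 0.708, 0.706, 0.0]
force: [0.1, -0.2, -4.4]
gripper_width: 57.6
grasp_force: 65.2
```

Run:
```python
from h import *
for i in range(3): manip.grab_frame("side"); state()
```

```text
t 7.2 tcp [561.  -37.7  82. ] F [ 0.3  0.2 -3.8] w 57.5 gf 65.2 yaw 89.9 tilt [ 0.0012 -0.0003]
t 7.25 tcp [561.  -37.6  82.1] F [ 0.6 -0.3 -3.5] w 57.5 gf 65.2 yaw 89.91 tilt [ 0.0012 -0.0003]
t 7.3 tcp [561.  -37.5  82.1] F [-0.1  0.9 -3.1] w 57.7 gf 65.2 yaw 89.92 tilt [ 0.0012 -0.0003]
```

Call:
play_rows(moves=[{"tx":-0.5,"ty":1.4,"tz":0,"ax":0,"ay":0,"az":0},{"tx":0,"ty":0,"tz":-2,"ax":0,"ay":0,"az":0},{"tx":0,"ty":0,"tz":-2,"ax":0,"ay":0,"az":0},{"tx":0,"ty":0,"tz":-2,"ax":0,"ay":0,"az":0},{"tx":0,"ty":0,"tz":0,"ax":0,"ay":0,"az":0}])

```text
time_s: 7.8
tool_pos: [559.6, -35.5, 74.8]
ee_rot: [-0.0, 0.707, 0.707, -0.0]
force: [-0.1, -0.7, -3.6]
gripper_width: 57.9
grasp_force: 65.3
```

Call:
play_rows(moves=[{"tx":0,"ty":0,"tz":-2,"ax":0,"ay":0,"az":0},{"tx":0,"ty":0,"tz":-2,"ax":0,"ay":0,"az":0},{"tx":0,"ty":0,"tz":-2,"ax":0,"ay":0,"az":0},{"tx":0,"ty":0,"tz":0,"ax":0,"ay":0,"az":0}])

```text
time_s: 8.2
tool_pos: [559.6, -35.5, 68.9]
ee_rot: [-0.0, 0.707, 0.707, -0.0]
force: [-0.7, 0.8, -3.0]
gripper_width: 58.0
grasp_force: 65.3
```

Call:
play_rows(moves=[{"tx":0.8,"ty":-0.5,"tz":0,"ax":0,"ay":0,"az":0},{"tx":0,"ty":0,"tz":-1.5,"ax":0,"ay":0,"az":0},{"tx":0,"ty":0,"tz":-1.5,"ax":0,"ay":0,"az":0},{"tx":0,"ty":0,"tz":0,"ax":0,"ay":0,"az":0}])

```text
time_s: 8.6
tool_pos: [560.6, -36.0, 66.1]
ee_rot: [-0.0, 0.707, 0.707, -0.0]
force: [0.4, 0.5, -3.3]
gripper_width: 57.6
grasp_force: 65.3
```

Call:
play_rows(moves=[{"tx":0,"ty":0,"tz":-1.5,"ax":0,"ay":0,"az":0},{"tx":0,"ty":0,"tz":-1.5,"ax":0,"ay":0,"az":0},{"tx":0,"ty":0,"tz":-1,"ax":0,"ay":0,"az":0},{"tx":0,"ty":0,"tz":0,"ax":0,"ay":0,"az":0}])

```text
time_s: 9.0
tool_pos: [560.6, -36.0, 62.1]
ee_rot: [-0.0, 0.707, 0.707, -0.0]
force: [1.5, 0.2, -3.3]
gripper_width: 58.0
grasp_force: 65.3
```

Call:
play_rows(moves=[{"tx":0,"ty":0,"tz":-2,"ax":0,"ay":0,"az":0},{"tx":0,"ty":0,"tz":-2,"ax":0,"ay":0,"az":0},{"tx":0,"ty":0,"tz":-2,"ax":0,"ay":0,"az":0},{"tx":0,"ty":0,"tz":-2,"ax":0,"ay":0,"az":0},{"tx":0,"ty":0,"tz":0,"ax":0,"ay":0,"az":0}])

```text
time_s: 9.5
tool_pos: [560.4, -36.0, 53.9]
ee_rot: [-0.0, 0.707, 0.707, -0.0]
force: [0.9, 0.1, -3.5]
gripper_width: 57.6
grasp_force: 65.3
```

Call:
play_rows(moves=[{"tx":0,"ty":0,"tz":-3,"ax":0,"ay":0,"az":0},{"tx":0,"ty":0,"tz":-3,"ax":0,"ay":0,"az":0},{"tx":0,"ty":0,"tz":-3,"ax":0,"ay":0,"az":0},{"tx":0,"ty":0,"tz":-3,"ax":0,"ay":0,"az":0},{"tx":0,"ty":0,"tz":0,"ax":0,"ay":0,"az":0}])

```text
time_s: 10.0
tool_pos: [560.2, -36.0, 41.6]
ee_rot: [-0.001, 0.707, 0.707, -0.0]
force: [0.1, 0.1, -2.6]
gripper_width: 57.5
grasp_force: 65.3
```

Call:
play_rows(moves=[{"tx":0,"ty":0,"tz":-3,"ax":0,"ay":0,"az":0},{"tx":0,"ty":0,"tz":-3,"ax":0,"ay":0,"az":0},{"tx":0,"ty":0,"tz":-3,"ax":0,"ay":0,"az":0},{"tx":0,"ty":0,"tz":-2,"ax":0,"ay":0,"az":0},{"tx":0,"ty":0,"tz":0,"ax":0,"ay":0,"az":0}])

```text
time_s: 10.5
tool_pos: [560.4, -36.0, 30.8]
ee_rot: [-0.0, 0.707, 0.707, -0.0]
force: [-0.3, -0.2, -2.5]
gripper_width: 57.3
grasp_force: 65.3
```

Call:
play_rows(moves=[{"tx":0,"ty":0,"tz":-1,"ax":0,"ay":0,"az":0},{"tx":0,"ty":0,"tz":-1,"ax":0,"ay":0,"az":0},{"tx":0,"ty":0,"tz":-1,"ax":0,"ay":0,"az":0},{"tx":0,"ty":0,"tz":0,"ax":0,"ay":0,"az":0}])

```text
time_s: 10.9
tool_pos: [560.7, -36.0, 28.3]
ee_rot: [-0.0, 0.707, 0.707, -0.0]
force: [0.2, 0.3, -3.3]
gripper_width: 57.9
grasp_force: 65.3
```

Call:
play_rows(moves=[{"tx":0,"ty":0,"tz":-1,"ax":0,"ay":0,"az":0},{"tx":0,"ty":0,"tz":-1,"ax":0,"ay":0,"az":0},{"tx":0,"ty":0,"tz":-1,"ax":0,"ay":0,"az":0},{"tx":0,"ty":0,"tz":0,"ax":0,"ay":0,"az":0}])

```text
time_s: 11.3
tool_pos: [560.6, -36.0, 25.2]
ee_rot: [-0.0, 0.707, 0.707, -0.0]
force: [0.6, 0.7, -3.8]
gripper_width: 57.9
grasp_force: 65.3
```

Call:
play_rows(moves=[{"tx":0,"ty":0,"tz":-1,"ax":0,"ay":0,"az":0},{"tx":0,"ty":0,"tz":-1,"ax":0,"ay":0,"az":0},{"tx":0,"ty":0,"tz":0,"ax":0,"ay":0,"az":0}])

```text
time_s: 11.6
tool_pos: [560.6, -36.0, 23.2]
ee_rot: [-0.0, 0.707, 0.707, -0.0]
force: [-0.1, -0.3, -2.3]
gripper_width: 57.6
grasp_force: 65.3
```

Call:
play_rows(moves=[{"tx":0,"ty":0,"tz":-1,"ax":0,"ay":0,"az":0},{"tx":0,"ty":0,"tz":0,"ax":0,"ay":0,"az":0}])

```text
time_s: 11.8
tool_pos: [560.9, -36.1, 22.6]
ee_rot: [0.0, 0.707, 0.707, 0.0]
force: [-0.4, -0.5, -2.9]
gripper_width: 57.3
grasp_force: 65.3
```

Call:
play_rows(moves=[{"tx":0,"ty":0,"tz":-1,"ax":0,"ay":0,"az":0},{"tx":0,"ty":0,"tz":0,"ax":0,"ay":0,"az":0}])

```text
time_s: 12.0
tool_pos: [561.0, -36.1, 22.5]
ee_rot: [0.0, 0.707, 0.707, 0.0]
force: [-2.7, 0.4, 3.5]
gripper_width: 57.7
grasp_force: 65.9
```

Call:
play_rows(moves=[{"tx":0,"ty":0,"tz":-1,"ax":0,"ay":0,"az":0},{"tx":0,"ty":0,"tz":0,"ax":0,"ay":0,"az":0}])

```text
time_s: 12.2
tool_pos: [561.0, -36.1, 21.9]
ee_rot: [0.0, 0.707, 0.707, 0.0]
force: [-4.4, 0.5, 5.8]
gripper_width: 57.6
grasp_force: 66.2
```

Call:
play_rows(moves=[{"tx":0,"ty":0,"tz":-1,"ax":0,"ay":0,"az":0},{"tx":0,"ty":0,"tz":0,"ax":0,"ay":0,"az":0}])

```text
time_s: 12.4
tool_pos: [561.0, -36.1, 21.1]
ee_rot: [0.0, 0.707, 0.707, 0.0]
force: [-4.5, -0.2, 6.6]
gripper_width: 57.6
grasp_force: 66.3
```

Contact is felt at TCP z ≈ 22.5, so the wide ring rests on the collar. I release, lift, and head to the middle ring.

Call:
play_rows(moves=[{"tx":0,"ty":0,"tz":1,"ax":0,"ay":0,"az":0},{"tx":0,"ty":0,"tz":0,"ax":0,"ay":0,"az":0},{"tx":0,"ty":0,"tz":0,"ax":0,"ay":0,"az":0},{"tx":0,"ty":0,"tz":0,"ax":0,"ay":0,"az":0},{"tx":0,"ty":0,"tz":0,"ax":0,"ay":0,"az":0}], gripper=85)

```text
time_s: 12.9
tool_pos: [560.8, -36.1, 20.2]
ee_rot: [-0.0, 0.707, 0.707, -0.0]
force: [-0.2, 0.2, 0.4]
gripper_width: 84.8
grasp_force: 0.0
```

Call:
play_rows(moves=[{"tx":0,"ty":0,"tz":5,"ax":0,"ay":0,"az":0},{"tx":0,"ty":0,"tz":15,"ax":0,"ay":0,"az":0},{"tx":0,"ty":0,"tz":30,"ax":0,"ay":0,"az":0},{"tx":0,"ty":0,"tz":40,"ax":0,"ay":0,"az":0},{"tx":0,"ty":15,"tz":15,"ax":0,"ay":0,"az":0}])

```text
time_s: 13.4
tool_pos: [563.8, -22.5, 131.6]
ee_rot: [0.004, 0.708, 0.706, 0.002]
force: [0.3, 0.3, 0.1]
gripper_width: 85.0
grasp_force: 0.0
```

Call:
play_rows(moves=[{"tx":-9,"ty":35,"tz":0,"ax":0,"ay":0,"az":0},{"tx":-9,"ty":42,"tz":0,"ax":0,"ay":0,"az":0},{"tx":-10,"ty":45,"tz":0,"ax":0,"ay":0,"az":0},{"tx":-10,"ty":45,"tz":0,"ax":0,"ay":0,"az":0},{"tx":-10,"ty":45,"tz":0,"ax":0,"ay":0,"az":0}])

```text
time_s: 13.9
tool_pos: [512.2, 193.2, 126.3]
ee_rot: [0.0, 0.707, 0.707, 0.001]
force: [-0.6, 0.1, -0.1]
gripper_width: 84.9
grasp_force: 0.0
```

Call:
play_rows(moves=[{"tx":-10,"ty":45,"tz":0,"ax":0,"ay":0,"az":0},{"tx":-10,"ty":42,"tz":0,"ax":0,"ay":0,"az":0},{"tx":-10,"ty":30,"tz":0,"ax":0,"ay":0,"az":0},{"tx":0,"ty":10,"tz":0,"ax":0,"ay":0,"az":0},{"tx":0,"ty":0,"tz":0,"ax":0,"ay":0,"az":0}])

```text
time_s: 14.4
tool_pos: [482.4, 319.6, 125.8]
ee_rot: [0.0, 0.706, 0.708, 0.0]
force: [-0.0, -0.2, 0.6]
gripper_width: 84.9
grasp_force: 0.0
```

Call:
play_rows(moves=[{"tx":0,"ty":0,"tz":0,"ax":0,"ay":0,"az":0},{"tx":0,"ty":0,"tz":0,"ax":0,"ay":0,"az":0},{"tx":0,"ty":0,"tz":0,"ax":0,"ay":0,"az":0},{"tx":0,"ty":0,"tz":0,"ax":0,"ay":0,"az":0}])

```text
time_s: 14.8
tool_pos: [483.2, 316.9, 125.5]
ee_rot: [0.0, 0.708, 0.706, -0.0]
force: [-0.4, 0.4, -0.8]
gripper_width: 84.9
grasp_force: 0.0
```

Run:
```python
from h import *
s,T=state(); c,im=wrist("w6"); p,m=fit(c,im,(483,320),16,24)
p2,q=circ(c,im,p,16,[24,11]); print("tcp->ring",(p-s["tool_pos"][:2]).round(1),(p2-s["tool_pos"][:2]).round(1),round(q))
```

```text
t 14.8 tcp [483.2 316.9 125.5] F [-0.4  0.4 -0.8] w 84.9 gf 0.0 yaw 89.86 tilt [-0.0001 -0.0001]
ring centre [483.  319.6] diam 44.2 45.1
tcp->ring [-0.2  2.7] [-0.6  3.1] 240
```

Call:
play_rows(moves=[{"tx":-0.4,"ty":2.8,"tz":-45,"ax":0,"ay":0,"az":0},{"tx":0,"ty":0,"tz":-45,"ax":0,"ay":0,"az":0},{"tx":0,"ty":0,"tz":-30,"ax":0,"ay":0,"az":0},{"tx":0,"ty":0,"tz":-12,"ax":0,"ay":0,"az":0},{"tx":0,"ty":0,"tz":-5.5,"ax":0,"ay":0,"az":0}])

```text
time_s: 15.35
tool_pos: [481.4, 319.9, -13.6]
ee_rot: [-0.0, 0.708, 0.707, -0.001]
force: [-0.2, 0.6, 0.1]
gripper_width: 84.8
grasp_force: 0.0
```

Call:
play_rows(moves=[{"tx":0,"ty":0,"tz":0,"ax":0,"ay":0,"az":0},{"tx":0,"ty":0,"tz":0,"ax":0,"ay":0,"az":0},{"tx":0,"ty":0,"tz":0,"ax":0,"ay":0,"az":0},{"tx":0,"ty":0,"tz":0,"ax":0,"ay":0,"az":0}])

```text
time_s: 15.75
tool_pos: [483.7, 321.4, -10.3]
ee_rot: [0.0, 0.707, 0.707, 0.001]
force: [-1.0, 0.1, -0.3]
gripper_width: 85.0
grasp_force: 0.0
```

Call:
play_rows(moves=[{"tx":-0.7,"ty":-1.4,"tz":-1.2,"ax":0,"ay":0,"az":0},{"tx":0,"ty":0,"tz":0,"ax":0,"ay":0,"az":0},{"tx":0,"ty":0,"tz":0,"ax":0,"ay":0,"az":0}])

```text
time_s: 16.05
tool_pos: [481.6, 319.3, -13.3]
ee_rot: [-0.0, 0.707, 0.707, -0.0]
force: [0.3, 0.6, -0.2]
gripper_width: 85.4
grasp_force: 0.0
```

Call:
play_rows(moves=[{"tx":0,"ty":0,"tz":0,"ax":0,"ay":0,"az":0},{"tx":0,"ty":0,"tz":0,"ax":0,"ay":0,"az":0},{"tx":0,"ty":0,"tz":0,"ax":0,"ay":0,"az":0},{"tx":0,"ty":0,"tz":0,"ax":0,"ay":0,"az":0},{"tx":0,"ty":0,"tz":0,"ax":0,"ay":0,"az":0}], gripper=38)

```text
time_s: 16.55
tool_pos: [482.2, 319.6, -12.8]
ee_rot: [0.0, 0.707, 0.707, 0.001]
force: [-0.1, 0.1, 0.8]
gripper_width: 45.0
grasp_force: 61.9
```

Call:
play_rows(moves=[{"tx":0,"ty":0,"tz":0,"ax":0,"ay":0,"az":0},{"tx":0,"ty":0,"tz":0,"ax":0,"ay":0,"az":0},{"tx":0,"ty":0,"tz":0,"ax":0,"ay":0,"az":0}])

```text
time_s: 16.85
tool_pos: [482.2, 319.6, -12.8]
ee_rot: [0.0, 0.707, 0.707, 0.001]
force: [1.0, -0.5, 4.0]
gripper_width: 45.0
grasp_force: 62.0
```

Call:
play_rows(moves=[{"tx":0,"ty":0,"tz":5,"ax":0,"ay":0,"az":0},{"tx":0,"ty":0,"tz":20,"ax":0,"ay":0,"az":0},{"tx":0,"ty":0,"tz":35,"ax":0,"ay":0,"az":0},{"tx":0,"ty":0,"tz":40,"ax":0,"ay":0,"az":0},{"tx":3,"ty":-12,"tz":25,"ax":0,"ay":0,"az":0}])

```text
time_s: 17.35
tool_pos: [484.6, 308.4, 113.9]
ee_rot: [-0.0, 0.707, 0.708, 0.001]
force: [-0.1, -0.5, -1.2]
gripper_width: 45.1
grasp_force: 61.7
```

Call:
play_rows(moves=[{"tx":8,"ty":-36,"tz":0,"ax":0,"ay":0,"az":0},{"tx":9,"ty":-42,"tz":0,"ax":0,"ay":0,"az":0},{"tx":10,"ty":-45,"tz":0,"ax":0,"ay":0,"az":0},{"tx":10,"ty":-45,"tz":0,"ax":0,"ay":0,"az":0},{"tx":10,"ty":-45,"tz":0,"ax":0,"ay":0,"az":0}])

```text
time_s: 17.85
tool_pos: [530.7, 92.7, 110.7]
ee_rot: [-0.001, 0.707, 0.707, -0.001]
force: [1.5, -0.6, -2.4]
gripper_width: 44.9
grasp_force: 61.7
```

Call:
play_rows(moves=[{"tx":10,"ty":-45,"tz":0,"ax":0,"ay":0,"az":0},{"tx":9,"ty":-42,"tz":0,"ax":0,"ay":0,"az":0},{"tx":6,"ty":-30,"tz":0,"ax":0,"ay":0,"az":0},{"tx":3,"ty":-14,"tz":0,"ax":0,"ay":0,"az":0},{"tx":0,"ty":0,"tz":0,"ax":0,"ay":0,"az":0}])

```text
time_s: 18.35
tool_pos: [559.2, -38.1, 110.8]
ee_rot: [-0.001, 0.708, 0.706, -0.001]
force: [-1.0, 0.5, -1.5]
gripper_width: 45.0
grasp_force: 61.7
```

Call:
play_rows(moves=[{"tx":0,"ty":0,"tz":0,"ax":0,"ay":0,"az":0},{"tx":0,"ty":0,"tz":0,"ax":0,"ay":0,"az":0},{"tx":0,"ty":0,"tz":0,"ax":0,"ay":0,"az":0}])

```text
time_s: 18.65
tool_pos: [559.4, -35.1, 111.7]
ee_rot: [-0.0, 0.707, 0.708, 0.0]
force: [0.3, -0.1, -1.3]
gripper_width: 44.8
grasp_force: 61.7
```

Run:
```python
from h import *
s,T=state(); c,im=wrist("w7")
for dz in (26,29,32):
    for r in([24],[11],[24,11]):
        p,q=circ(c,im,s["tool_pos"][:2],s["tool_pos"][2]+dz,r); print(dz,r,(p-s["tool_pos"][:2]).round(2),round(q))
state()
```

```text
t 18.65 tcp [559.4 -35.1 111.7] F [ 0.3 -0.1 -1.3] w 44.8 gf 61.7 yaw 90.09 tilt [-0.0004  0.0004]
26 [24] [-0.27 -1.01] 140
26 [11] [ 0. -1.] 150
26 [24, 11] [-0.21 -1.01] 290
29 [24] [-0.51  0.45] 139
29 [11] [0. 1.] 150
29 [24, 11] [-0.45  0.56] 287
32 [24] [-1.28  5.39] 123
32 [11] [0. 3.] 150
32 [24, 11] [0.11 2.92] 263
t 18.7 tcp [559.5 -35.3 111.7] F [ 1.   0.2 -1.8] w 44.8 gf 61.7 yaw 90.08 tilt [-0.0001  0.0003]
```

Call:
play_rows(moves=[{"tx":1.2,"ty":-1.7,"tz":-10,"ax":0,"ay":0,"az":0},{"tx":0,"ty":0,"tz":-12,"ax":0,"ay":0,"az":0},{"tx":0,"ty":0,"tz":-8,"ax":0,"ay":0,"az":0},{"tx":0,"ty":0,"tz":0,"ax":0,"ay":0,"az":0},{"tx":0,"ty":0,"tz":0,"ax":0,"ay":0,"az":0}])

```text
time_s: 19.2
tool_pos: [560.3, -38.3, 80.9]
ee_rot: [-0.001, 0.707, 0.707, -0.0]
force: [0.2, 0.2, -1.3]
gripper_width: 44.8
grasp_force: 61.7
```

Call:
play_rows(moves=[{"tx":0,"ty":0,"tz":0,"ax":0,"ay":0,"az":0},{"tx":0,"ty":0,"tz":0,"ax":0,"ay":0,"az":0}])

```text
time_s: 19.4
tool_pos: [561.4, -38.5, 82.4]
ee_rot: [0.001, 0.707, 0.707, 0.0]
force: [-0.5, 0.8, -1.1]
gripper_width: 44.5
grasp_force: 61.7
```

Call:
play_rows(moves=[{"tx":-0.5,"ty":1.4,"tz":0,"ax":0,"ay":0,"az":0},{"tx":0,"ty":0,"tz":-1.5,"ax":0,"ay":0,"az":0},{"tx":0,"ty":0,"tz":0,"ax":0,"ay":0,"az":0},{"tx":0,"ty":0,"tz":0,"ax":0,"ay":0,"az":0}])

```text
time_s: 19.8
tool_pos: [560.3, -36.9, 80.2]
ee_rot: [-0.0, 0.707, 0.707, -0.0]
force: [-0.5, 0.3, -2.4]
gripper_width: 44.9
grasp_force: 61.7
```

Call:
play_rows(moves=[{"tx":0.3,"ty":0,"tz":-2,"ax":0,"ay":0,"az":0},{"tx":0,"ty":0,"tz":-2,"ax":0,"ay":0,"az":0},{"tx":0,"ty":0,"tz":-1.5,"ax":0,"ay":0,"az":0},{"tx":0,"ty":0,"tz":0,"ax":0,"ay":0,"az":0}])

```text
time_s: 20.2
tool_pos: [560.4, -36.9, 74.2]
ee_rot: [-0.0, 0.707, 0.707, -0.0]
force: [0.2, 0.7, -1.5]
gripper_width: 45.2
grasp_force: 61.7
```

Call:
play_rows(moves=[{"tx":0,"ty":0,"tz":-1.5,"ax":0,"ay":0,"az":0},{"tx":0,"ty":0,"tz":-1.5,"ax":0,"ay":0,"az":0},{"tx":0,"ty":0,"tz":-1,"ax":0,"ay":0,"az":0},{"tx":0,"ty":0,"tz":0,"ax":0,"ay":0,"az":0}])

```text
time_s: 20.6
tool_pos: [560.6, -36.9, 70.5]
ee_rot: [-0.0, 0.707, 0.707, -0.0]
force: [-0.8, 0.1, -1.8]
gripper_width: 44.8
grasp_force: 61.7
```

Call:
play_rows(moves=[{"tx":0,"ty":0,"tz":-1.5,"ax":0,"ay":0,"az":0},{"tx":0,"ty":0,"tz":-1.5,"ax":0,"ay":0,"az":0},{"tx":0,"ty":0,"tz":-1,"ax":0,"ay":0,"az":0},{"tx":0,"ty":0,"tz":0,"ax":0,"ay":0,"az":0}])

```text
time_s: 21.0
tool_pos: [560.5, -36.9, 66.4]
ee_rot: [-0.0, 0.707, 0.707, -0.0]
force: [0.4, 0.3, -1.8]
gripper_width: 44.9
grasp_force: 61.7
```

Call:
play_rows(moves=[{"tx":0,"ty":0,"tz":-2,"ax":0,"ay":0,"az":0},{"tx":0,"ty":0,"tz":-2,"ax":0,"ay":0,"az":0},{"tx":0,"ty":0,"tz":-2,"ax":0,"ay":0,"az":0},{"tx":0,"ty":0,"tz":-2,"ax":0,"ay":0,"az":0},{"tx":0,"ty":0,"tz":0,"ax":0,"ay":0,"az":0}])

```text
time_s: 21.5
tool_pos: [560.3, -36.9, 58.2]
ee_rot: [-0.0, 0.707, 0.707, -0.0]
force: [0.0, 0.3, -0.6]
gripper_width: 45.2
grasp_force: 61.7
```

Call:
play_rows(moves=[{"tx":0,"ty":0,"tz":-3,"ax":0,"ay":0,"az":0},{"tx":0,"ty":0,"tz":-3,"ax":0,"ay":0,"az":0},{"tx":0,"ty":0,"tz":-3,"ax":0,"ay":0,"az":0},{"tx":0,"ty":0,"tz":-2,"ax":0,"ay":0,"az":0},{"tx":0,"ty":0,"tz":0,"ax":0,"ay":0,"az":0}])

```text
time_s: 22.0
tool_pos: [560.3, -36.9, 47.1]
ee_rot: [-0.0, 0.707, 0.707, -0.0]
force: [-0.3, 1.2, -1.9]
gripper_width: 44.6
grasp_force: 61.7
```

Call:
play_rows(moves=[{"tx":0,"ty":0,"tz":-1,"ax":0,"ay":0,"az":0},{"tx":0,"ty":0,"tz":-1,"ax":0,"ay":0,"az":0},{"tx":0,"ty":0,"tz":0,"ax":0,"ay":0,"az":0}])

```text
time_s: 22.3
tool_pos: [560.7, -36.9, 45.7]
ee_rot: [-0.0, 0.707, 0.707, -0.0]
force: [0.5, -0.3, -1.4]
gripper_width: 45.3
grasp_force: 61.7
```

Call:
play_rows(moves=[{"tx":0,"ty":0,"tz":-1,"ax":0,"ay":0,"az":0},{"tx":0,"ty":0,"tz":0,"ax":0,"ay":0,"az":0}])

```text
time_s: 22.5
tool_pos: [560.7, -36.9, 44.6]
ee_rot: [-0.0, 0.707, 0.707, -0.0]
force: [-0.1, -0.0, -1.9]
gripper_width: 44.6
grasp_force: 61.7
```

Call:
play_rows(moves=[{"tx":0,"ty":0,"tz":-1,"ax":0,"ay":0,"az":0},{"tx":0,"ty":0,"tz":0,"ax":0,"ay":0,"az":0}])

```text
time_s: 22.7
tool_pos: [560.6, -36.9, 43.6]
ee_rot: [-0.0, 0.707, 0.707, -0.0]
force: [-0.6, 0.6, -2.0]
gripper_width: 44.8
grasp_force: 61.7
```

Call:
play_rows(moves=[{"tx":0,"ty":0,"tz":-1,"ax":0,"ay":0,"az":0},{"tx":0,"ty":0,"tz":0,"ax":0,"ay":0,"az":0}])

```text
time_s: 22.9
tool_pos: [560.6, -36.9, 42.5]
ee_rot: [-0.0, 0.707, 0.707, -0.0]
force: [-0.9, -0.4, -2.6]
gripper_width: 44.7
grasp_force: 61.7
```

Call:
play_rows(moves=[{"tx":0,"ty":0,"tz":-0.7,"ax":0,"ay":0,"az":0},{"tx":0,"ty":0,"tz":0,"ax":0,"ay":0,"az":0}])

```text
time_s: 23.1
tool_pos: [560.6, -37.0, 41.9]
ee_rot: [-0.0, 0.707, 0.707, -0.0]
force: [-0.8, 0.1, -0.9]
gripper_width: 44.8
grasp_force: 61.7
```

Call:
play_rows(moves=[{"tx":0,"ty":0,"tz":-0.7,"ax":0,"ay":0,"az":0},{"tx":0,"ty":0,"tz":0,"ax":0,"ay":0,"az":0}])

```text
time_s: 23.3
tool_pos: [560.7, -37.0, 41.8]
ee_rot: [0.0, 0.707, 0.707, 0.0]
force: [-1.4, -0.0, 1.9]
gripper_width: 44.6
grasp_force: 62.0
```

The middle ring is down at TCP 41.8. I release and go to the narrow ring.

Call:
play_rows(moves=[{"tx":0,"ty":0,"tz":0,"ax":0,"ay":0,"az":0},{"tx":0,"ty":0,"tz":0,"ax":0,"ay":0,"az":0},{"tx":0,"ty":0,"tz":0,"ax":0,"ay":0,"az":0},{"tx":0,"ty":0,"tz":0,"ax":0,"ay":0,"az":0},{"tx":0,"ty":0,"tz":0,"ax":0,"ay":0,"az":0}], gripper=80)

```text
time_s: 23.8
tool_pos: [560.8, -37.0, 41.3]
ee_rot: [0.0, 0.707, 0.707, 0.0]
force: [-0.6, 0.7, 0.2]
gripper_width: 79.9
grasp_force: 0.0
```

Call:
play_rows(moves=[{"tx":0,"ty":0,"tz":5,"ax":0,"ay":0,"az":0},{"tx":0,"ty":0,"tz":15,"ax":0,"ay":0,"az":0},{"tx":0,"ty":0,"tz":30,"ax":0,"ay":0,"az":0},{"tx":0,"ty":0,"tz":28,"ax":0,"ay":0,"az":0},{"tx":1,"ty":15,"tz":6,"ax":0,"ay":0,"az":0}])

```text
time_s: 24.3
tool_pos: [564.9, -23.4, 131.2]
ee_rot: [0.004, 0.708, 0.706, 0.002]
force: [0.8, -0.5, 0.2]
gripper_width: 80.0
grasp_force: 0.0
```

Call:
play_rows(moves=[{"tx":5,"ty":35,"tz":0,"ax":0,"ay":0,"az":0},{"tx":7,"ty":44,"tz":0,"ax":0,"ay":0,"az":0},{"tx":7,"ty":44,"tz":0,"ax":0,"ay":0,"az":0},{"tx":7,"ty":40,"tz":0,"ax":0,"ay":0,"az":0},{"tx":4,"ty":31,"tz":0,"ax":0,"ay":0,"az":0}])

```text
time_s: 24.8
tool_pos: [591.5, 175.4, 125.4]
ee_rot: [-0.0, 0.707, 0.708, 0.0]
force: [1.4, -0.6, -0.2]
gripper_width: 80.0
grasp_force: 0.0
```

Call:
play_rows(moves=[{"tx":0,"ty":0,"tz":0,"ax":0,"ay":0,"az":0},{"tx":0,"ty":0,"tz":0,"ax":0,"ay":0,"az":0},{"tx":0,"ty":0,"tz":0,"ax":0,"ay":0,"az":0},{"tx":0,"ty":0,"tz":0,"ax":0,"ay":0,"az":0},{"tx":0,"ty":0,"tz":0,"ax":0,"ay":0,"az":0}], gripper=62)

```text
time_s: 25.3
tool_pos: [591.8, 170.9, 125.5]
ee_rot: [0.0, 0.708, 0.706, -0.0]
force: [0.2, 0.1, -0.1]
gripper_width: 62.1
grasp_force: 0.0
```

Run:
```python
from h import *
s,T=state(); c,im=wrist("w8"); p,m=fit(c,im,(591.5,172),16,18)
p2,q=circ(c,im,p,16,[18,11]); print("tcp->ring",(p-s["tool_pos"][:2]).round(1),(p2-s["tool_pos"][:2]).round(1),round(q))
state()
```

```text
t 25.3 tcp [591.8 170.9 125.5] F [ 0.2  0.1 -0.1] w 62.1 gf 0.0 yaw 89.87 tilt [ 0.0001 -0.0001]
ring centre [592.7 172.1] diam 34.0 34.4
tcp->ring [0.9 1.1] [0.8 0.8] 265
t 25.35 tcp [591.8 171.1 125.4] F [ 0.2  1.  -0.5] w 62.1 gf 0.0 yaw 89.88 tilt [ 0.0001 -0.    ]
```

Call:
play_rows(moves=[{"tx":0.8,"ty":0.9,"tz":-45,"ax":0,"ay":0,"az":0},{"tx":0,"ty":0,"tz":-45,"ax":0,"ay":0,"az":0},{"tx":0,"ty":0,"tz":-25,"ax":0,"ay":0,"az":0},{"tx":0,"ty":0,"tz":-12,"ax":0,"ay":0,"az":0},{"tx":0,"ty":0,"tz":-5.5,"ax":0,"ay":0,"az":0}])

```text
time_s: 25.85
tool_pos: [591.6, 172.3, -8.6]
ee_rot: [-0.001, 0.708, 0.707, -0.001]
force: [-0.1, -0.5, 0.3]
gripper_width: 62.3
grasp_force: 0.0
```

Call:
play_rows(moves=[{"tx":0,"ty":0,"tz":0,"ax":0,"ay":0,"az":0},{"tx":0,"ty":0,"tz":0,"ax":0,"ay":0,"az":0},{"tx":0,"ty":0,"tz":0,"ax":0,"ay":0,"az":0},{"tx":0,"ty":0,"tz":0,"ax":0,"ay":0,"az":0}])

```text
time_s: 26.25
tool_pos: [593.9, 173.2, -5.4]
ee_rot: [0.001, 0.707, 0.707, 0.001]
force: [-0.7, 0.0, -0.1]
gripper_width: 62.3
grasp_force: 0.0
```

Call:
play_rows(moves=[{"tx":-0.8,"ty":-0.8,"tz":-0.8,"ax":0,"ay":0,"az":0},{"tx":0,"ty":0,"tz":0,"ax":0,"ay":0,"az":0},{"tx":0,"ty":0,"tz":0,"ax":0,"ay":0,"az":0}])

```text
time_s: 26.55
tool_pos: [591.6, 172.1, -7.9]
ee_rot: [-0.0, 0.707, 0.707, -0.0]
force: [0.8, 0.6, 0.3]
gripper_width: 62.2
grasp_force: 0.0
```

Call:
play_rows(moves=[{"tx":0,"ty":0,"tz":0,"ax":0,"ay":0,"az":0},{"tx":0,"ty":0,"tz":0,"ax":0,"ay":0,"az":0},{"tx":0,"ty":0,"tz":0,"ax":0,"ay":0,"az":0},{"tx":0,"ty":0,"tz":0,"ax":0,"ay":0,"az":0},{"tx":0,"ty":0,"tz":0,"ax":0,"ay":0,"az":0}], gripper=26)

```text
time_s: 27.05
tool_pos: [592.1, 172.2, -7.5]
ee_rot: [0.0, 0.707, 0.707, 0.0]
force: [-0.5, -1.1, 3.4]
gripper_width: 32.5
grasp_force: 59.7
```

Call:
play_rows(moves=[{"tx":0,"ty":0,"tz":0,"ax":0,"ay":0,"az":0},{"tx":0,"ty":0,"tz":0,"ax":0,"ay":0,"az":0}])

```text
time_s: 27.25
tool_pos: [592.1, 172.2, -7.5]
ee_rot: [0.0, 0.707, 0.707, 0.0]
force: [-0.4, 0.2, 4.1]
gripper_width: 32.7
grasp_force: 59.8
```

Call:
play_rows(moves=[{"tx":0,"ty":0,"tz":5,"ax":0,"ay":0,"az":0},{"tx":0,"ty":0,"tz":20,"ax":0,"ay":0,"az":0},{"tx":0,"ty":0,"tz":35,"ax":0,"ay":0,"az":0},{"tx":0,"ty":0,"tz":40,"ax":0,"ay":0,"az":0},{"tx":-1,"ty":-12,"tz":20,"ax":0,"ay":0,"az":0}])

```text
time_s: 27.75
tool_pos: [592.0, 161.4, 115.3]
ee_rot: [0.001, 0.707, 0.708, 0.002]
force: [0.6, 0.6, -0.5]
gripper_width: 32.5
grasp_force: 59.7
```

Call:
play_rows(moves=[{"tx":-5,"ty":-35,"tz":0,"ax":0,"ay":0,"az":0},{"tx":-7,"ty":-44,"tz":0,"ax":0,"ay":0,"az":0},{"tx":-7,"ty":-44,"tz":0,"ax":0,"ay":0,"az":0},{"tx":-7,"ty":-40,"tz":0,"ax":0,"ay":0,"az":0},{"tx":-4,"ty":-25,"tz":0,"ax":0,"ay":0,"az":0}])

```text
time_s: 28.25
tool_pos: [559.4, -30.5, 111.2]
ee_rot: [-0.0, 0.708, 0.706, -0.001]
force: [0.3, -0.7, -1.0]
gripper_width: 32.3
grasp_force: 59.7
```

Call:
play_rows(moves=[{"tx":0,"ty":-8,"tz":0,"ax":0,"ay":0,"az":0},{"tx":0,"ty":0,"tz":0,"ax":0,"ay":0,"az":0},{"tx":0,"ty":0,"tz":0,"ax":0,"ay":0,"az":0},{"tx":0,"ty":0,"tz":0,"ax":0,"ay":0,"az":0},{"tx":0,"ty":0,"tz":0,"ax":0,"ay":0,"az":0}])

```text
time_s: 28.75
tool_pos: [560.9, -34.6, 111.9]
ee_rot: [-0.0, 0.707, 0.708, 0.0]
force: [-0.8, -0.2, -0.3]
gripper_width: 32.4
grasp_force: 59.7
```

Run:
```python
from h import *
s,T=state(); c,im=wrist("w9")
for dz in (21,23.5,26):
    for r in([18],[11],[18,11]):
        p,q=circ(c,im,s["tool_pos"][:2],s["tool_pos"][2]+dz,r); print(dz,r,(p-s["tool_pos"][:2]).round(2),round(q))
state()
```

```text
t 28.75 tcp [560.9 -34.6 111.9] F [-0.8 -0.2 -0.3] w 32.4 gf 59.7 yaw 90.07 tilt [-0.0001  0.0003]
21 [18] [-0.48 -2.  ] 141
21 [11] [ 0.07 -1.99] 142
21 [18, 11] [-0.4  -1.96] 280
23.5 [18] [-0.43 -0.89] 137
23.5 [11] [-0.11 -0.63] 142
23.5 [18, 11] [-0.37 -0.69] 277
26 [18] [-1.03  1.06] 126
26 [11] [-0.13  0.83] 141
26 [18, 11] [-0.03  0.88] 265
t 28.8 tcp [560.8 -34.7 111.9] F [-0.1 -0.1 -0.2] w 32.3 gf 59.7 yaw 90.06 tilt [-0.0001  0.0002]
```

Call:
play_rows(moves=[{"tx":0,"ty":-1.2,"tz":-10,"ax":0,"ay":0,"az":0},{"tx":0,"ty":0,"tz":-10,"ax":0,"ay":0,"az":0},{"tx":0,"ty":0,"tz":-4,"ax":0,"ay":0,"az":0},{"tx":0,"ty":0,"tz":0,"ax":0,"ay":0,"az":0},{"tx":0,"ty":0,"tz":0,"ax":0,"ay":0,"az":0}])

```text
time_s: 29.3
tool_pos: [560.4, -37.0, 87.6]
ee_rot: [-0.0, 0.707, 0.707, -0.0]
force: [-0.2, -0.1, -0.1]
gripper_width: 32.2
grasp_force: 59.7
```

Call:
play_rows(moves=[{"tx":0,"ty":0,"tz":0,"ax":0,"ay":0,"az":0},{"tx":0,"ty":0,"tz":0,"ax":0,"ay":0,"az":0}])

```text
time_s: 29.5
tool_pos: [561.1, -37.2, 88.5]
ee_rot: [0.0, 0.707, 0.707, 0.0]
force: [-0.6, -0.4, -0.8]
gripper_width: 32.4
grasp_force: 59.7
```

Call:
play_rows(moves=[{"tx":-0.2,"ty":0.9,"tz":0,"ax":0,"ay":0,"az":0},{"tx":0,"ty":0,"tz":-1.5,"ax":0,"ay":0,"az":0},{"tx":0,"ty":0,"tz":-1.5,"ax":0,"ay":0,"az":0},{"tx":0,"ty":0,"tz":0,"ax":0,"ay":0,"az":0},{"tx":0,"ty":0,"tz":0,"ax":0,"ay":0,"az":0}])

```text
time_s: 30.0
tool_pos: [560.4, -36.1, 84.8]
ee_rot: [-0.0, 0.707, 0.707, -0.0]
force: [-0.2, 0.7, -0.5]
gripper_width: 32.0
grasp_force: 59.7
```

Call:
play_rows(moves=[{"tx":0.3,"ty":0,"tz":-1.5,"ax":0,"ay":0,"az":0},{"tx":0,"ty":0,"tz":-1.5,"ax":0,"ay":0,"az":0},{"tx":0,"ty":0,"tz":-1,"ax":0,"ay":0,"az":0},{"tx":0,"ty":0,"tz":0,"ax":0,"ay":0,"az":0}])

```text
time_s: 30.4
tool_pos: [560.6, -36.1, 80.7]
ee_rot: [-0.0, 0.707, 0.707, -0.0]
force: [-0.4, 0.0, -0.9]
gripper_width: 32.5
grasp_force: 59.7
```

Call:
play_rows(moves=[{"tx":0,"ty":0,"tz":-1.5,"ax":0,"ay":0,"az":0},{"tx":0,"ty":0,"tz":-1.5,"ax":0,"ay":0,"az":0},{"tx":0,"ty":0,"tz":-1,"ax":0,"ay":0,"az":0},{"tx":0,"ty":0,"tz":0,"ax":0,"ay":0,"az":0}])

```text
time_s: 30.8
tool_pos: [560.6, -36.1, 76.7]
ee_rot: [-0.0, 0.707, 0.707, -0.0]
force: [-0.1, -0.7, -1.5]
gripper_width: 32.6
grasp_force: 59.7
```

Call:
play_rows(moves=[{"tx":0,"ty":0,"tz":-1.5,"ax":0,"ay":0,"az":0},{"tx":0,"ty":0,"tz":-1.5,"ax":0,"ay":0,"az":0},{"tx":0,"ty":0,"tz":-1,"ax":0,"ay":0,"az":0},{"tx":0,"ty":0,"tz":0,"ax":0,"ay":0,"az":0}])

```text
time_s: 31.2
tool_pos: [560.6, -36.1, 72.7]
ee_rot: [-0.0, 0.707, 0.707, -0.0]
force: [0.3, -0.8, -0.9]
gripper_width: 32.7
grasp_force: 59.7
```

Call:
play_rows(moves=[{"tx":0,"ty":0,"tz":-2,"ax":0,"ay":0,"az":0},{"tx":0,"ty":0,"tz":-2,"ax":0,"ay":0,"az":0},{"tx":0,"ty":0,"tz":-1.5,"ax":0,"ay":0,"az":0},{"tx":0,"ty":0,"tz":-1.5,"ax":0,"ay":0,"az":0},{"tx":0,"ty":0,"tz":0,"ax":0,"ay":0,"az":0}])

```text
time_s: 31.7
tool_pos: [560.6, -36.1, 65.6]
ee_rot: [-0.0, 0.707, 0.707, -0.0]
force: [-0.0, 0.3, -1.7]
gripper_width: 32.4
grasp_force: 59.7
```

Call:
play_rows(moves=[{"tx":0,"ty":0,"tz":-1,"ax":0,"ay":0,"az":0},{"tx":0,"ty":0,"tz":0,"ax":0,"ay":0,"az":0}])

```text
time_s: 31.9
tool_pos: [560.8, -36.1, 64.9]
ee_rot: [-0.0, 0.707, 0.707, -0.0]
force: [0.6, 0.7, -1.0]
gripper_width: 32.0
grasp_force: 59.7
```

Call:
play_rows(moves=[{"tx":0,"ty":0,"tz":-1,"ax":0,"ay":0,"az":0},{"tx":0,"ty":0,"tz":0,"ax":0,"ay":0,"az":0}])

```text
time_s: 32.1
tool_pos: [560.7, -36.2, 63.9]
ee_rot: [-0.0, 0.707, 0.707, -0.0]
force: [-0.3, -0.2, 0.1]
gripper_width: 32.2
grasp_force: 59.7
```

Call:
play_rows(moves=[{"tx":0,"ty":0,"tz":-1,"ax":0,"ay":0,"az":0},{"tx":0,"ty":0,"tz":0,"ax":0,"ay":0,"az":0}])

```text
time_s: 32.3
tool_pos: [560.9, -36.2, 63.1]
ee_rot: [0.0, 0.707, 0.707, 0.0]
force: [0.6, -1.0, -0.9]
gripper_width: 32.5
grasp_force: 59.7
```

Call:
play_rows(moves=[{"tx":0,"ty":0,"tz":-0.7,"ax":0,"ay":0,"az":0},{"tx":0,"ty":0,"tz":0,"ax":0,"ay":0,"az":0}])

```text
time_s: 32.5
tool_pos: [561.0, -36.2, 63.1]
ee_rot: [0.0, 0.707, 0.707, 0.0]
force: [-1.5, 0.6, 2.7]
gripper_width: 32.4
grasp_force: 60.1
```

Call:
play_rows(moves=[{"tx":0,"ty":0,"tz":-0.7,"ax":0,"ay":0,"az":0},{"tx":0,"ty":0,"tz":0,"ax":0,"ay":0,"az":0}])

```text
time_s: 32.7
tool_pos: [561.0, -36.2, 62.4]
ee_rot: [0.0, 0.707, 0.707, 0.0]
force: [-1.2, -0.3, 4.9]
gripper_width: 32.5
grasp_force: 60.3
```

The narrow ring is seated on the stack. I push down while gripping it, in small steps, watching the force.

Call:
play_rows(moves=[{"tx":0,"ty":0,"tz":-1,"ax":0,"ay":0,"az":0},{"tx":0,"ty":0,"tz":-1,"ax":0,"ay":0,"az":0},{"tx":0,"ty":0,"tz":0,"ax":0,"ay":0,"az":0}])

```text
time_s: 33.0
tool_pos: [561.0, -36.2, 60.1]
ee_rot: [0.0, 0.707, 0.707, 0.0]
force: [-1.5, 0.7, 5.0]
gripper_width: 32.2
grasp_force: 60.3
```

Call:
play_rows(moves=[{"tx":0,"ty":0,"tz":-1,"ax":0,"ay":0,"az":0},{"tx":0,"ty":0,"tz":-1,"ax":0,"ay":0,"az":0},{"tx":0,"ty":0,"tz":0,"ax":0,"ay":0,"az":0}])

```text
time_s: 33.3
tool_pos: [561.0, -36.2, 58.0]
ee_rot: [0.0, 0.707, 0.707, 0.0]
force: [-0.9, -0.5, 5.0]
gripper_width: 32.3
grasp_force: 60.3
```

Call:
play_rows(moves=[{"tx":0,"ty":0,"tz":-1,"ax":0,"ay":0,"az":0},{"tx":0,"ty":0,"tz":0,"ax":0,"ay":0,"az":0}])

```text
time_s: 33.5
tool_pos: [561.0, -36.2, 56.9]
ee_rot: [0.0, 0.707, 0.707, 0.0]
force: [-1.1, 1.2, 4.3]
gripper_width: 32.6
grasp_force: 60.3
```

Call:
play_rows(moves=[{"tx":0,"ty":0,"tz":-1,"ax":0,"ay":0,"az":0},{"tx":0,"ty":0,"tz":0,"ax":0,"ay":0,"az":0}])

```text
time_s: 33.7
tool_pos: [561.0, -36.2, 55.8]
ee_rot: [0.0, 0.707, 0.707, 0.0]
force: [-1.5, -0.3, 4.1]
gripper_width: 32.3
grasp_force: 60.3
```

Call:
play_rows(moves=[{"tx":0,"ty":0,"tz":-1,"ax":0,"ay":0,"az":0},{"tx":0,"ty":0,"tz":0,"ax":0,"ay":0,"az":0}])

```text
time_s: 33.9
tool_pos: [561.1, -36.2, 55.5]
ee_rot: [0.0, 0.707, 0.707, 0.0]
force: [-3.3, 0.4, 6.7]
gripper_width: 32.4
grasp_force: 60.5
```

Call:
play_rows(moves=[{"tx":0,"ty":0,"tz":-1,"ax":0,"ay":0,"az":0},{"tx":0,"ty":0,"tz":0,"ax":0,"ay":0,"az":0}])

```text
time_s: 34.1
tool_pos: [561.1, -36.3, 55.4]
ee_rot: [0.001, 0.707, 0.707, 0.0]
force: [-2.7, -0.0, 10.8]
gripper_width: 32.2
grasp_force: 60.9
```

Hard stop at TCP 55.4: force rises with no travel, and the height fits a collar at home with a board of about 3 mm. Next, the firm push.

Call:
play_rows(moves=[{"tx":0,"ty":0,"tz":-1,"ax":0,"ay":0,"az":0},{"tx":0,"ty":0,"tz":0,"ax":0,"ay":0,"az":0}])

```text
time_s: 34.3
tool_pos: [561.2, -36.3, 55.4]
ee_rot: [0.001, 0.707, 0.707, 0.0]
force: [-5.0, -0.3, 14.2]
gripper_width: 32.5
grasp_force: 61.3
```

Call:
play_rows(moves=[{"tx":0,"ty":0,"tz":-1,"ax":0,"ay":0,"az":0},{"tx":0,"ty":0,"tz":0,"ax":0,"ay":0,"az":0},{"tx":0,"ty":0,"tz":0,"ax":0,"ay":0,"az":0}])

```text
time_s: 34.6
tool_pos: [561.3, -36.3, 55.3]
ee_rot: [0.001, 0.707, 0.707, 0.0]
force: [-6.4, 1.3, 17.5]
gripper_width: 32.7
grasp_force: 61.7
```

Call:
play_rows(moves=[{"tx":-0.4,"ty":0,"tz":-0.8,"ax":0,"ay":0,"az":0},{"tx":0,"ty":0,"tz":0,"ax":0,"ay":0,"az":0},{"tx":0,"ty":0,"tz":0,"ax":0,"ay":0,"az":0}])

```text
time_s: 34.9
tool_pos: [561.3, -36.3, 55.3]
ee_rot: [0.001, 0.707, 0.707, 0.001]
force: [-6.3, 1.6, 19.6]
gripper_width: 32.3
grasp_force: 61.9
```

Call:
play_rows(moves=[{"tx":0,"ty":0,"tz":0,"ax":0,"ay":0,"az":0},{"tx":0,"ty":0,"tz":0,"ax":0,"ay":0,"az":0},{"tx":0,"ty":0,"tz":0,"ax":0,"ay":0,"az":0},{"tx":0,"ty":0,"tz":0,"ax":0,"ay":0,"az":0},{"tx":0,"ty":0,"tz":0,"ax":0,"ay":0,"az":0}])

```text
time_s: 35.4
tool_pos: [561.3, -36.3, 55.3]
ee_rot: [0.001, 0.707, 0.707, 0.001]
force: [-7.1, 0.8, 19.6]
gripper_width: 32.5
grasp_force: 61.9
```

Call:
play_rows(moves=[{"tx":0,"ty":0,"tz":0,"ax":0,"ay":0,"az":0},{"tx":0,"ty":0,"tz":0,"ax":0,"ay":0,"az":0},{"tx":0,"ty":0,"tz":0,"ax":0,"ay":0,"az":0},{"tx":0,"ty":0,"tz":0,"ax":0,"ay":0,"az":0},{"tx":0,"ty":0,"tz":0,"ax":0,"ay":0,"az":0}])

```text
time_s: 35.9
tool_pos: [561.3, -36.3, 55.3]
ee_rot: [0.001, 0.707, 0.707, 0.001]
force: [-7.5, -0.1, 19.7]
gripper_width: 32.5
grasp_force: 61.9
```

Call:
play_rows(moves=[{"tx":0,"ty":0,"tz":-0.1,"ax":0,"ay":0,"az":0},{"tx":0,"ty":0,"tz":1.5,"ax":0,"ay":0,"az":0},{"tx":0,"ty":0,"tz":1.5,"ax":0,"ay":0,"az":0},{"tx":0,"ty":0,"tz":0.8,"ax":0,"ay":0,"az":0},{"tx":0,"ty":0,"tz":0,"ax":0,"ay":0,"az":0}])

```text
time_s: 36.4
tool_pos: [561.0, -36.2, 55.4]
ee_rot: [0.001, 0.707, 0.707, 0.0]
force: [-2.1, 0.9, 7.0]
gripper_width: 32.5
grasp_force: 60.5
```

Call:
play_rows(moves=[{"tx":0,"ty":0,"tz":0,"ax":0,"ay":0,"az":0},{"tx":0,"ty":0,"tz":0,"ax":0,"ay":0,"az":0},{"tx":0,"ty":0,"tz":0,"ax":0,"ay":0,"az":0},{"tx":0,"ty":0,"tz":0,"ax":0,"ay":0,"az":0},{"tx":0,"ty":0,"tz":0,"ax":0,"ay":0,"az":0}], gripper=80)

```text
time_s: 36.9
tool_pos: [560.2, -36.1, 54.1]
ee_rot: [-0.0, 0.707, 0.707, -0.0]
force: [0.1, 0.2, -1.1]
gripper_width: 80.2
grasp_force: 0.0
```

Call:
play_rows(moves=[{"tx":0,"ty":0,"tz":5,"ax":0,"ay":0,"az":0},{"tx":0,"ty":0,"tz":15,"ax":0,"ay":0,"az":0},{"tx":0,"ty":0,"tz":30,"ax":0,"ay":0,"az":0},{"tx":0,"ty":0,"tz":15,"ax":0,"ay":0,"az":0},{"tx":0,"ty":-15,"tz":0,"ax":0,"ay":0,"az":0}])

```text
time_s: 37.4
tool_pos: [563.3, -50.9, 124.2]
ee_rot: [0.003, 0.706, 0.708, 0.002]
force: [0.4, -0.4, 0.7]
gripper_width: 80.1
grasp_force: 0.0
```

Call:
play_rows(moves=[{"tx":0,"ty":-30,"tz":0,"ax":0,"ay":0,"az":0},{"tx":0,"ty":-30,"tz":0,"ax":0,"ay":0,"az":0},{"tx":0,"ty":-5,"tz":0,"ax":0,"ay":0,"az":0},{"tx":0,"ty":0,"tz":0,"ax":0,"ay":0,"az":0},{"tx":0,"ty":0,"tz":0,"ax":0,"ay":0,"az":0}])

```text
time_s: 37.9
tool_pos: [559.9, -115.9, 118.9]
ee_rot: [-0.001, 0.707, 0.707, -0.0]
force: [-0.4, 0.2, -0.1]
gripper_width: 79.9
grasp_force: 0.0
```

Run:
```python
from h import *
s,T=state(); c,im=wrist("w10"); h=2.9
for nm,z,r in (("wide",44+h,30),("middle",60+h,24),("narrow",76+h,18)):
    for k in (-9,0):
        p,q=circ(c,im,(560.4,-36.6),z-k,[r]); print(nm,k,p.round(1),round(q))
a=cv2.resize(im,(398,299)); b=manip.grab_frame("scene")[:,:,::-1]
cv2.imwrite("pics/end.png",np.hstack([a,cv2.resize(b[150:240,200:320],(399,299),interpolation=cv2.INTER_CUBIC)]))
```

```text
t 37.9 tcp [ 559.9 -115.9  118.9] F [-0.4  0.2 -0.1] w 79.9 gf 0.0 yaw 89.95 tilt [-0.0011  0.0009]
wide -9 [560.9 -37.7] 89
wide 0 [561.  -36.6] 145
middle -9 [564.4 -35.8] 84
middle 0 [563.9 -33. ] 101
narrow -9 [553.9 -39.2] 94
narrow 0 [554. -41.] 101
```

View pics/end.png

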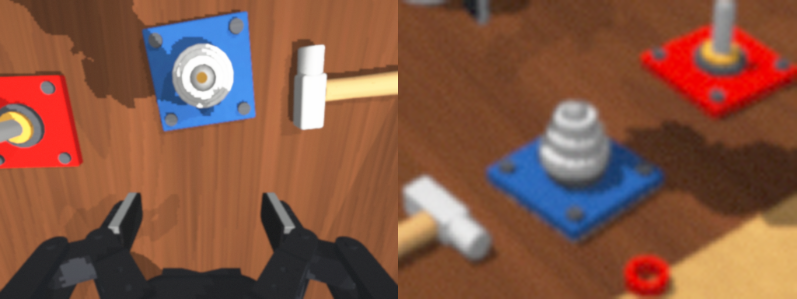

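The final view shows the three rings stacked wide, middle, narrow on the blue spindle at (203,78), with the hammer and red parts untouched. The wide ring's size fits the fully-down height.

```bash
python3 -c "
from plant import manip
print(manip.close_job())"
```

```text
the job is handed in; nothing more can be done
None
```

The three spacers are on the spindle (widest, middle, narrowest on top), the collar is pressed down to its stop and was held at about 20 N for a second, the gripper has let go and moved clear, and the job is handed in at about 38 s.

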